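Index the shaker carousel and lock it

TASK

Turn the shaker carousel clockwise (seen from above) by its T-handle, click by click, until the dark shaker (yellow mark on the deck) clicks in at the red pointer, and do not run past it. Then press the blue lock plunger gently all the way down and let go; it only goes down when the carousel really sits in its click. Leave the tumbler, the timer and the red sauce bottle where they are.

Things in the scene. Friction and masses are not known exactly. Their poses are not given: they have to be found in the camera images.
- carousel: fixed round steel housing, 190 mm across, 40 mm high, red pointer on its rim, plunger tower beside it. Origin: on the table, on the turning axis; the pointer is on its -x side; z up. A hidden index disc inside turns with the deck and has clicks exactly 60 degrees apart. Let go within 3 degrees of a click, the disc centres itself in it; elsewhere it stays where it is left
- deck: black disc, 190 mm across, top 52 mm above the table, turning about the housing's axis. Origin on the axis at table height, z up. It carries the T-handle and shakers (42 mm thick, tops 139 mm above the table, fixed on, 68 mm from the axis): the dark one on its -x side (yellow mark), white ones on its +x side and 60 degrees either side of the dark one; the other two stations are empty
- dark_station (a point): point on the deck's rim in front of the dark shaker, 95 mm from the axis, 48 mm high. The deck sits askew on the index disc by an unknown angle (up to 14.4 degrees either way, new each time): the final click comes that much before or after this point squarely faces the pointer; feel for it. It starts 74 to 161 degrees before the final click, often between clicks: that is the 2nd or 3rd click felt
- pointer (a point): point on the rim circle at the red pointer, 95 mm from the axis, 48 mm above the table; fixed
- handle (a point): centre of the black T-handle bar, on the axis, 155 mm above the table. Bar: 64 mm long (along the deck's x axis), 14 mm thick (along its y axis), from 138 to 168 mm high, on a 12 mm column. It turns freely (under 0.1 N m); from 9 to 4 degrees before a click a hump resists with 0.2 to 0.6 N m, then it drops off and draws the deck into the click; the same hump follows beyond it
- plunger_top (a point): centre of the top of the blue plunger cap (28 mm across), 88 mm above the table when up; the plunger stands 128 mm from the axis, at 120 degrees counterclockwise from the housing's x axis
- lock_plunger (a joint): how far the lock plunger is pressed down, m: 0 up, 0.010 fully down (hard stop). It takes about 3 N to push and stays where it is left. Out of the click its pin stands on the index disc after 2 mm and goes no further
- tumbler: clear drinking tumbler, 66 mm across, 99 mm high, standing near the carousel; origin at the centre of its underside
- timer: white kitchen timer standing on its edge, 22 x 64 x 62 mm; origin at the centre of its underside
- red_bottle: red sauce bottle, 41 mm across, 154 mm high; origin at the centre of its underside

How it is judged:
By the outcome, as a careful person would: the job done as asked, in the order asked, and still so for the second after the job is handed in, with the robot touching nothing.
It also fails if it takes over 72 s, if anything falls off the work surface, if the arm or the gripper's body presses on something with over 40 N, if the wrist force passes 120 N, or if a joint passes its speed limit or range.

ROBOT

A 6-joint arm with a two-finger parallel gripper is mounted at the origin on a cart in front of the work surface, level with it; the furniture and walls round the work are solid. World frame = base frame: x ahead of the robot, y to its left, z up, the work surface at z = 0. Lengths are in mm, angles in rad, forces in N, time in s.
With the tool pointing down it reaches from about 350 to 775 mm from the base axis. Payload 7.3 kg.
Tool frame: the origin (TCP) lies on the mounting face of the last link; the fingertips stand 178 mm ahead of it and the grasp point (between the pads) lies 159 mm ahead of it (bot.grip_point_offset is the distance from the TCP to the grasp point, in mm); x points along the fingers, y is the direction in which the jaws open and shut, and the axes are right-handed (so a half turn about x gives the same grasp; the last joint's range is limited). The gripper opens to 92 mm and grips with 3 to 60 N. Pads are 19 mm wide; open, the fingers measure 130 mm over their backs; the gripper's body (75 mm by 190 mm) begins 47 mm behind the grasp point.
Start: joints at [-1.26, 0.342, 1.524, -0, 1.275, -0.146], TCP at [231.585, -471.165, 404.741] pointing down, gripper open.
Joint ranges: [-2.53, 2.53], [-0.77, 2.02], [0.04, 2.7], [-1, 4.14], [0.28, 2.66], [-3.11, 3.11]. Speed limits (rad/s): [2.57, 2.57, 3.14, 3.14, 3.14, 3.14].

INTERFACE

Orientations are given as [roll, pitch, yaw] about the fixed x, y, z axes, in that order (R = Rz(yaw) Ry(pitch) Rx(roll)).
In Python, from plant import bot gives the robot as it stands.
- The arm moves only by the tool arm_command, never from a script. Its argument "moves" is a list of rows, each a list of 5 numbers: the shift along the tool's x, y, z in cm, then the turn about the tool's x in degrees, then the opening, from 0 (shut) to 1 (fully open). A call has 1 to 10 rows; each row is the pose to reach, as a shift and turn from the pose measured when the call began, along the tool's axes at that moment; what a row does not reach only later rows make up. A row lasts 1/10 s, in which the tool goes at most 50 mm and 8.59 degrees, less where a joint would pass 70% of its speed; a pose out of reach is approached as far as the arm can. A call with a gripper value outside its range is refused whole. The fingers move at their own pace and stop on an object; the grip force is fixed at half the most. Time passes only in rows, so rows that repeat a pose let the fingers close. It gives the time, the measured TCP pose, the force and the opening at its end, in the units of the state.
- bot.get_obs(): the state, without advancing time (a new reading comes with each control period).
- bot.capture(name): name is "side" or "top"; returns a dict with "frame" (420x560x3 uint8, blue, green, red), "K" (3x3 intrinsics, pixels), "origin" and "orientation" of the camera in the world. Camera axes: x right, y down, z forward; pixel columns grow to the right and rows downward; lengths in mm; the calibration is good to about 2 mm. A picture is of the moment at which its call begins. There is no depth.
- bot.close_job(): hands the job in, once; it reports no verdict.
The state is a dict: "time": time; "joint_positions": joint angles; "dq": joint speeds; "tau": joint torques, N m; "tool_pos": TCP position; "tcp_rot": TCP orientation; "contact_force": force on the tool from outside, world axes, zero at the start; "moment": the same for the moment, N m; "grip_width": finger opening in mm.
Only numpy, scipy, OpenCV 4.12 (cv2) and the standard library are available. Lean on these libraries where they do the work, as an engineer would, in place of code of your own. Each camera call takes 0.05 s, during which the arm holds its last target.

## Working session

There is one attempt and no reset: what is moved stays moved. The work goes in short steps, Python scripts to look and compute and a tool call to move; the robot and the scene stay as the last step left them, time stands still between calls to the robot, and variables do not carry over. Pictures are saved under pics/ and viewed, and the job is handed in when it is done.

Besides the shell and the picture viewer there is one more tool, called after "Call:" in YAML: its name, and indented under it one key for each argument. arm_command: Moves the arm, as the interface text tells. Its arguments: {"type":"object","properties":{"moves":{"type":"array"}},"required":["moves"]}

```bash
mkdir -p pics; ls; python3 - <<'E'
from plant import bot
import cv2
print(bot.get_obs())
for n in("side","top"):
    c=bot.capture(n); cv2.imwrite(f"pics/{n}0.png",c["frame"]); print(n,c["K"],c["origin"],c["orientation"])
E
```

```text
pics
{'time': 0.0, 'joint_positions': array([-1.26003029e+00,  3.42754743e-01,  1.52499821e+00, -2.68390305e-05,
        1.27532897e+00, -1.45994240e-01]), 'dq': array([-9.47191239e-05, -5.08403315e-04, -1.42636118e-03, -1.75211088e-04,
        5.06632731e-04, -1.22666993e-04]), 'tau': array([ 1.88195205e-03, -4.31233013e+01, -2.44226950e+01,  7.18786893e-02,
        5.58695721e-02, -1.16204092e-04]), 'tool_pos': array([ 231.53137059, -471.05998604,  404.03467805]), 'tcp_rot': array([-1.6995594 ,  1.56930684,  1.89880136]), 'contact_force': array([ 0.31090067,  0.21879018, -0.24627691]), 'moment': array([ 0.0133133 ,  0.02001672, -0.03947947]), 'grip_width': 91.87959947192222}
side [[462.93028487   0.         269.95422021]
 [  0.         462.93028487 219.28845847]
 [  0.           0.           1.        ]] [  419.07076905 -1181.00511091   447.35722647] [-1.96734413  0.00564615 -0.10207343]
top [[516.37490565   0.         271.6043812 ]
 [  0.         516.37490565 202.83892304]
 [  0.           0.           1.        ]] [ 361.15595443 -350.00532077 1232.42131669] [-3.03050615 -0.01402748 -1.56256172]
```

View pics/side0.png

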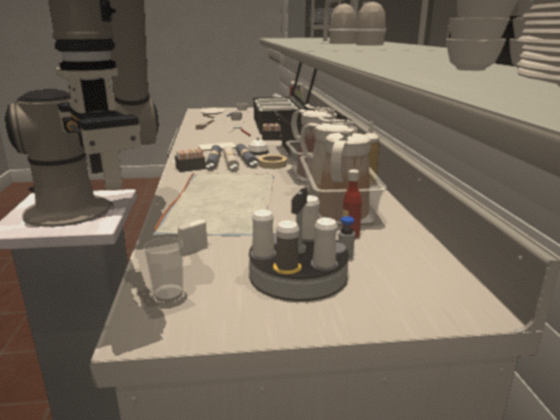

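View pics/top0.png

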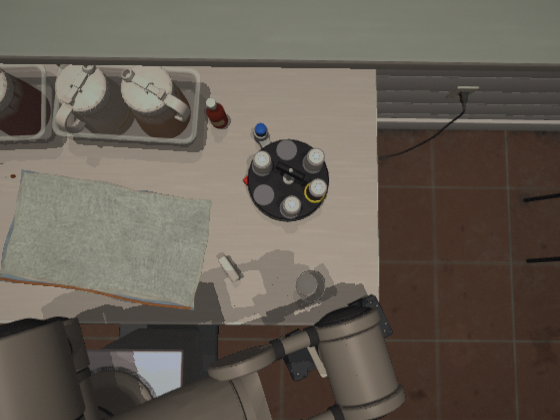

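```bash
cat > h.py <<'E'
import numpy as np, cv2
from scipy.spatial.transform import Rotation as R
def ray(c,uv):
    d=R.from_euler('xyz',c["orientation"]).as_matrix()@np.linalg.inv(c["K"])@np.array([uv[0],uv[1],1.]); return np.array(c["origin"]),d
def atz(c,uv,z):
    o,d=ray(c,uv); return o+d*(z-o[2])/d[2]
def proj(c,p):
    q=c["K"]@(R.from_euler('xyz',c["orientation"]).as_matrix().T@(np.array(p)-c["origin"])); return q[:2]/q[2]
E
python3 - <<'E'
import cv2
a=cv2.imread('pics/top0.png')[100:240,190:350]; cv2.imwrite('pics/top0z.png',cv2.resize(a,None,fx=5,fy=4.28*5/4.28,interpolation=2)[:600*2])
b=cv2.imread('pics/top0.png')[110:230,210:340]; cv2.imwrite('pics/top0z.png',cv2.resize(b,None,fx=5,fy=5,interpolation=2))
b=cv2.imread('pics/side0.png')[180:300,230:370]; cv2.imwrite('pics/side0z.png',cv2.resize(b,None,fx=5,fy=5,interpolation=2))
E
```

```text
(no output)
```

View pics/top0z.png

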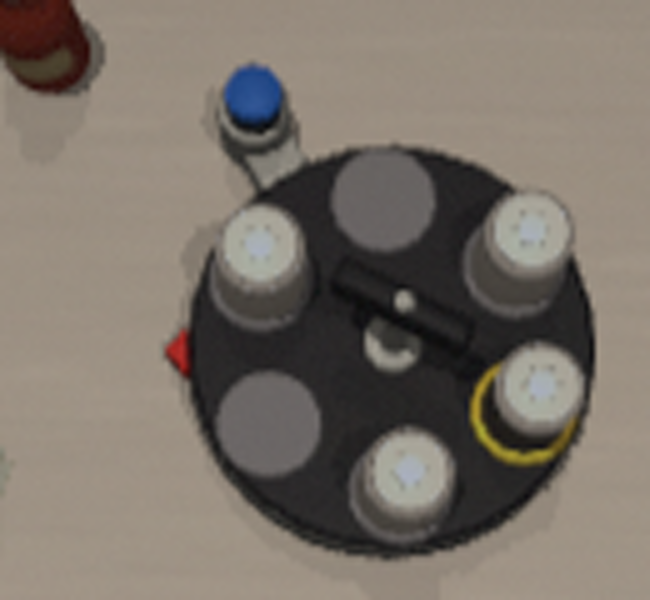

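View pics/side0z.png

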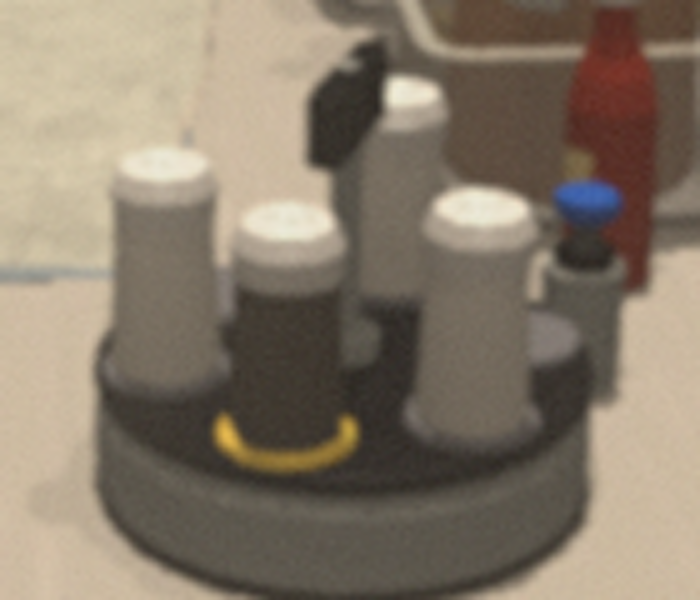

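```bash
python3 - <<'E'
from plant import bot
from h import *
c=bot.capture("top");s=bot.capture("side")
P=lambda u,v,z: atz(c,(210+u/5-.4,110+v/5-.4),z)
S={'wNW':(258,244),'wNE':(530,232),'dark':(540,384),'wS':(410,471)}
Q={k:P(*v,139)[:2] for k,v in S.items()}
h=P(404,300,168)
b=P(254,95,88)
pt=P(180,352,48)
print(Q,h,b,pt)
# axis: fit: opposite dark (deck -x) is wNW (+x)
c0=(Q['wNW']+Q['dark'])/2; print('c0',c0)
for k in Q: print(k,np.linalg.norm(Q[k]-c0),np.degrees(np.arctan2(*(Q[k]-c0)[::-1])))
# LS: center + angle with 68
from scipy.optimize import least_squares
off={'dark':180,'wNW':0,'wNE':180+60,'wS':180-60}
off2={'dark':180,'wNW':0,'wNE':180+60,'wS':180-60}
f=lambda x:np.concatenate([x[:2]+68*np.array([np.cos(x[2]+np.radians(off[k])),np.sin(x[2]+np.radians(off[k]))])-Q[k] for k in Q])
for t in(0,1.5,3,4.5):
    r=least_squares(f,[*c0,t]); print(r.x,np.degrees(r.x[2]),r.cost)
ax=r.x[:2]
for n,p in(('handle',h),('blue',b),('ptr',pt)):
    d=p[:2]-c0; print(n,np.linalg.norm(d),np.degrees(np.arctan2(d[1],d[0])))
print(P(345,278,168),P(470,335,168))
# tumbler, timer, bottle
print(atz(c,(309,287),99), atz(c,(309,287),0),atz(c,(229,265),62),atz(c,(212,103),154),atz(c,(221,125),0))
E
```

```text
{'wNW': array([ 579.20930592, -341.16769961]), 'wNE': array([ 585.75742139, -458.32873049]), 'dark': array([ 519.63674491, -462.53549034]), 'wS': array([ 481.61306112, -406.98034843])} [ 550.31467267 -402.67594583  168.        ] [ 657.9560589  -338.22515855   88.        ] [ 546.09403697 -304.81328053   48.        ]
c0 [ 549.42302541 -401.85159497]
wNW 67.59998271359315 63.85619861538872
wNE 67.15545523479928 -57.24491845546731
dark 67.5999827135931 -116.14380138461132
wS 68.00364232834002 -175.67471376288606
[ 549.07226911 -402.00584995    1.11269803] 63.75290087757065 1.1611702427239061
[ 549.07226901 -402.0058499     1.11269803] 63.75290125990208 1.1611702427241095
[ 549.07226908 -402.00584994    1.11269803] 63.752900988979476 1.1611702427238437
[ 549.07226919 -402.00584999    7.39588333] 423.75290059915375 1.1611702427241777
handle 1.2143266275398819 -42.75417896652385
blue 125.8083573117661 30.38054972621039
ptr 97.09539964848423 91.96481375429327
[ 559.37767186 -377.94051703  168.        ] [ 535.79727661 -430.31498715  168.        ]
[ 304.63365858 -447.58782696   99.        ] [ 299.69665307 -456.11128418    0.        ] [ 350.31091334 -270.72323609   62.        ] [ 695.73996476 -234.54902226  154.        ] [ 688.61706075 -241.13958646    0.        ]
```

```bash
cat >> h.py <<'E'
def rel(o,target,ydir=None):
    M=R.from_euler('xyz',o["tcp_rot"]).as_matrix()
    d=M.T@(np.array(target)-o["tool_pos"])/10
    ya=np.degrees(np.arctan2(M[1,1],M[0,1]))
    print('t',round(o['time'],2),'tcp',o['tool_pos'].round(1),'shift cm',d.round(2),'toolx',M[:,0].round(4),'y az',round(ya,2),'j6',np.degrees(o['joint_positions'][5]).round(1),'q',o['joint_positions'].round(2),'F',o['contact_force'].round(2),'M',o['moment'].round(3),'w',round(o['grip_width'],1))
    if ydir is not None: print('turns(+ = cw):',[round(((ya-t+180)%360)-180,2) for t in(ydir,ydir+180)])
E
python3 - <<'E'
from plant import bot
from h import *
rel(bot.get_obs(),[549.3,-402,404],153.8)
E
```

```text
t 0.2 tcp [ 231.6 -471.1  404.3] shift cm [ 3.000e-02  7.810e+00 -3.156e+01] toolx [-3.e-04  9.e-04 -1.e+00] y az -63.83 j6 -8.4 q [-1.26  0.34  1.52  0.    1.28 -0.15] F [-0.95  0.33  0.57] M [ 0.005 -0.005 -0.008] w 92.0
turns(+ = cw): [np.float64(142.37), np.float64(-37.63)]
```

Call:
arm_command:
  moves:
    - [0,1,-4,-4,1]
    - [0,2,-8,-9,1]
    - [0,3,-12,-14,1]
    - [0,4,-16,-19,1]
    - [0,5,-20,-24,1]
    - [0,6,-24,-29,1]
    - [0,7,-28,-34,1]
    - [0,7.8,-31.5,-37.6,1]
    - [0,7.8,-31.5,-37.6,1]
    - [0,7.8,-31.5,-37.6,1]

```text
time: 1.2
tool_pos: [549.1, -401.7, 403.3]
tcp_rot: [-1.867, 1.568, 2.388]
contact_force: [-0.7, 0.2, -0.4]
grip_width: 91.7
```

```bash
python3 - <<'E'
from plant import bot
from h import *
rel(bot.get_obs(),[549.3,-402,159+160],153.8)
c=bot.capture("side");cv2.imwrite("pics/side1.png",c["frame"])
b=c["frame"][100:300,200:400];cv2.imwrite("pics/side1z.png",cv2.resize(b,None,fx=3,fy=3,interpolation=2))
E
```

```text
t 1.2 tcp [ 549.1 -401.7  403.3] shift cm [8.43 0.05 0.02] toolx [-0.0017  0.0016 -1.    ] y az -26.18 j6 -16.5 q [-0.74  0.64  1.03  0.    1.47 -0.29] F [-0.71  0.21 -0.37] M [-0.044 -0.028  0.025] w 91.7
turns(+ = cw): [np.float64(-179.98), np.float64(0.02)]
```

View pics/side1z.png

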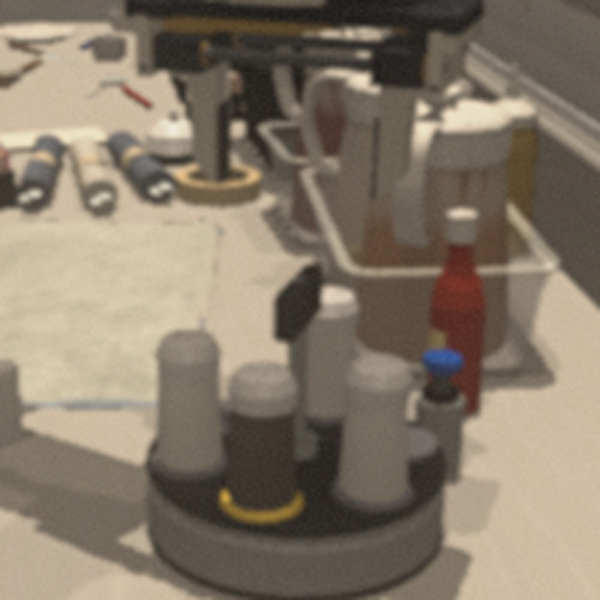

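Call:
arm_command:
  moves:
    - [2.5,0,0,0,1]
    - [5,0,0,0,0.7]
    - [7,0.05,0,0,0.5]
    - [8.4,0.05,0,0,0.5]
    - [8.4,0.05,0,0,0.4]
    - [8.4,0.05,0,0,0.3]
    - [8.4,0.05,0,0,0]
    - [8.4,0.05,0,0,0]
    - [8.4,0.05,0,0,0]
    - [8.4,0.05,0,0,0]

```text
time: 2.25
tool_pos: [548.7, -402.3, 320.2]
tcp_rot: [-1.805, 1.569, 2.45]
contact_force: [-0.8, -0.3, 0.3]
grip_width: 24.2
```

```bash
python3 - <<'E'
from plant import bot
from h import *
rel(bot.get_obs(),[549.3,-402,159+160],153.8)
c=bot.capture("side")
b=c["frame"][100:300,200:400];cv2.imwrite("pics/side2z.png",cv2.resize(b,None,fx=3,fy=3,interpolation=2))
E
```

```text
t 2.25 tcp [ 548.7 -402.3  320.2] shift cm [ 0.12  0.04 -0.06] toolx [-1.e-03  9.e-04 -1.e+00] y az -26.25 j6 -16.4 q [-0.75  0.7   1.16 -0.    1.29 -0.29] F [-0.81 -0.27  0.28] M [-0.007 -0.048  0.049] w 24.2
turns(+ = cw): [np.float64(179.95), np.float64(-0.05)]
```

View pics/side2z.png

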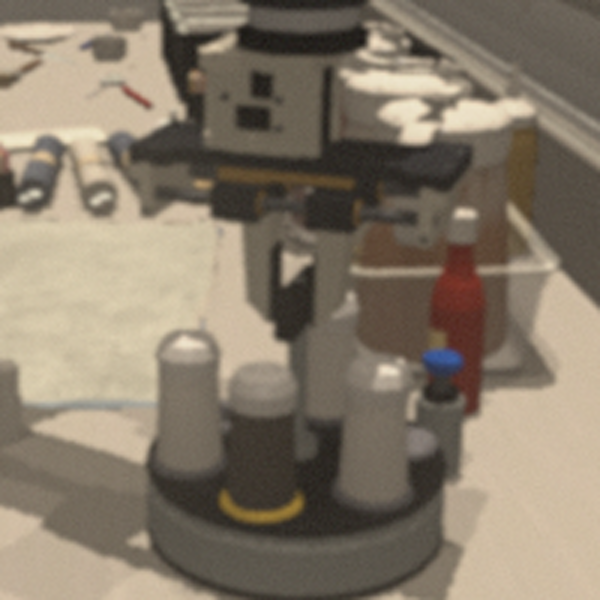

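Call:
arm_command:
  moves:
    - [0.1,0.04,-0.06,0,0]
    - [0.1,0.04,-0.06,0,0]
    - [0.1,0.04,-0.06,0,0]
    - [0.1,0.04,-0.06,0,0]

```text
time: 2.7
tool_pos: [549.5, -402.2, 319.6]
tcp_rot: [0.985, 1.57, -1.044]
contact_force: [2.8, -3.2, 2.6]
grip_width: 13.8
```

```bash
python3 - <<'E'
from plant import bot
from h import *
rel(bot.get_obs(),[549.3,-402,159+160],153.8)
E
```

```text
t 2.7 tcp [ 549.5 -402.2  319.6] shift cm [ 0.06 -0.03 -0.01] toolx [ 2.e-04 -4.e-04 -1.e+00] y az -26.25 j6 -16.4 q [-0.74  0.7   1.16 -0.    1.29 -0.29] F [ 2.8  -3.21  2.61] M [-0.454 -0.493 -0.008] w 13.8
turns(+ = cw): [np.float64(179.95), np.float64(-0.05)]
```

Call:
arm_command:
  moves:
    - [0,0,0,3,0]
    - [0,0,0,6,0]
    - [0,0,0,8,0]
    - [0,0,0,8,0]

```text
time: 3.1
tool_pos: [549.5, -402.3, 319.6]
tcp_rot: [1.281, 1.57, -0.888]
contact_force: [1.8, -2.2, 2.0]
grip_width: 13.9
```

```bash
cat > s.py <<'E'
from plant import bot
from h import *
rel(bot.get_obs(),[549.5,-402.2,159+160],-26.2)
E
python3 s.py
```

```text
t 3.1 tcp [ 549.5 -402.3  319.6] shift cm [ 0.06 -0.01 -0.01] toolx [ 3.e-04 -4.e-04 -1.e+00] y az -34.28 j6 -8.4 q [-0.74  0.7   1.16 -0.    1.29 -0.15] F [ 1.76 -2.19  1.96] M [-0.33  -0.387 -0.101] w 13.9
turns(+ = cw): [np.float64(-8.08), np.float64(171.92)]
```

Call:
arm_command:
  moves:
    - [0,0,0,2,0]
    - [0,0,0,4,0]
    - [0,0,0,4,0]

```text
time: 3.4
tool_pos: [549.5, -402.3, 319.6]
tcp_rot: [1.494, 1.57, -0.744]
contact_force: [1.2, -2.1, 1.7]
grip_width: 13.9
```

```bash
python3 s.py
```

```text
t 3.4 tcp [ 549.5 -402.3  319.6] shift cm [ 0.06 -0.01 -0.01] toolx [ 4.e-04 -4.e-04 -1.e+00] y az -38.26 j6 -4.4 q [-0.74  0.7   1.16 -0.    1.29 -0.08] F [ 1.15 -2.13  1.65] M [-0.293 -0.275 -0.056] w 13.9
turns(+ = cw): [np.float64(-12.06), np.float64(167.94)]
```

Call:
arm_command:
  moves:
    - [0,0,0,2,0]
    - [0,0,0,4,0]
    - [0,0,0,4,0]

```text
time: 3.7
tool_pos: [549.5, -402.3, 319.6]
tcp_rot: [1.646, 1.57, -0.661]
contact_force: [1.2, -1.0, 2.1]
grip_width: 13.4
```

```bash
python3 s.py
```

```text
t 3.7 tcp [ 549.5 -402.3  319.6] shift cm [ 0.06 -0.01 -0.  ] toolx [ 5.e-04 -4.e-04 -1.e+00] y az -42.2 j6 -0.4 q [-0.74  0.7   1.16  0.    1.29 -0.01] F [ 1.22 -1.05  2.08] M [-0.265 -0.288 -0.029] w 13.4
turns(+ = cw): [np.float64(-16.0), np.float64(164.0)]
```

Call:
arm_command:
  moves:
    - [0,0,0,2,0]
    - [0,0,0,4,0]
    - [0,0,0,4,0]

```text
time: 4.0
tool_pos: [549.5, -402.3, 319.6]
tcp_rot: [1.79, 1.57, -0.586]
contact_force: [1.4, -2.1, 1.4]
grip_width: 14.2
```

```bash
python3 s.py
```

```text
t 4.0 tcp [ 549.5 -402.3  319.6] shift cm [ 0.06 -0.01 -0.01] toolx [ 6.e-04 -4.e-04 -1.e+00] y az -46.14 j6 3.5 q [-0.74  0.7   1.16  0.    1.29  0.06] F [ 1.44 -2.12  1.35] M [-0.341 -0.33  -0.092] w 14.2
turns(+ = cw): [np.float64(-19.94), np.float64(160.06)]
```

Call:
arm_command:
  moves:
    - [0,0,0,2,0]
    - [0,0,0,4,0]
    - [0,0,0,4,0]

```text
time: 4.3
tool_pos: [549.6, -402.3, 319.6]
tcp_rot: [1.8, 1.57, -0.644]
contact_force: [1.3, -1.7, 1.1]
grip_width: 13.7
```

```bash
python3 s.py
```

```text
t 4.3 tcp [ 549.6 -402.3  319.6] shift cm [ 0.06 -0.01 -0.  ] toolx [ 5.e-04 -4.e-04 -1.e+00] y az -50.04 j6 7.4 q [-0.74  0.7   1.16  0.    1.29  0.13] F [ 1.26 -1.7   1.12] M [-0.301 -0.291  0.111] w 13.7
turns(+ = cw): [np.float64(-23.84), np.float64(156.16)]
```

Call:
arm_command:
  moves:
    - [0,0,0,2,0]
    - [0,0,0,2,0]

```text
time: 4.5
tool_pos: [549.5, -402.3, 319.6]
tcp_rot: [2.039, 1.57, -0.439]
contact_force: [1.2, -2.6, 2.2]
grip_width: 13.5
```

```bash
python3 s.py
```

```text
t 4.5 tcp [ 549.5 -402.3  319.6] shift cm [ 0.06 -0.01 -0.  ] toolx [ 6.e-04 -3.e-04 -1.e+00] y az -51.97 j6 9.3 q [-0.74  0.7   1.16  0.    1.29  0.16] F [ 1.19 -2.61  2.17] M [-0.343 -0.247 -0.094] w 13.5
turns(+ = cw): [np.float64(-25.77), np.float64(154.23)]
```

Call:
arm_command:
  moves:
    - [0,0,0,2,0]
    - [0,0,0,2,0]

```text
time: 4.7
tool_pos: [549.5, -402.3, 319.6]
tcp_rot: [2.137, 1.57, -0.374]
contact_force: [2.0, -1.3, 2.7]
grip_width: 13.7
```

```bash
python3 s.py
```

```text
t 4.7 tcp [ 549.5 -402.3  319.6] shift cm [ 0.06 -0.01 -0.01] toolx [ 6.e-04 -3.e-04 -1.e+00] y az -53.89 j6 11.2 q [-0.74  0.7   1.16  0.    1.29  0.2 ] F [ 2.03 -1.3   2.75] M [-0.273 -0.32  -0.219] w 13.7
turns(+ = cw): [np.float64(-27.69), np.float64(152.31)]
```

Call:
arm_command:
  moves:
    - [0,0,0,2,0]
    - [0,0,0,2,0]

```text
time: 4.9
tool_pos: [549.5, -402.4, 319.5]
tcp_rot: [2.338, 1.57, -0.207]
contact_force: [1.9, -2.3, 1.5]
grip_width: 13.6
```

```bash
python3 s.py
```

```text
t 4.9 tcp [ 549.5 -402.4  319.5] shift cm [ 0.05 -0.01 -0.01] toolx [ 7.e-04 -1.e-04 -1.e+00] y az -55.81 j6 13.1 q [-0.74  0.7   1.16  0.    1.29  0.23] F [ 1.88 -2.3   1.55] M [-0.328 -0.316 -0.244] w 13.6
turns(+ = cw): [np.float64(-29.61), np.float64(150.39)]
```

Call:
arm_command:
  moves:
    - [0,0,0,2,0]
    - [0,0,0,2,0]

```text
time: 5.1
tool_pos: [549.6, -402.3, 319.6]
tcp_rot: [2.21, 1.57, -0.368]
contact_force: [1.7, -1.8, 1.7]
grip_width: 14.3
```

```bash
python3 s.py
```

```text
t 5.1 tcp [ 549.6 -402.3  319.6] shift cm [ 0.06 -0.01 -0.  ] toolx [ 7.e-04 -3.e-04 -1.e+00] y az -57.69 j6 15.0 q [-0.74  0.7   1.16  0.    1.29  0.26] F [ 1.69 -1.78  1.72] M [-0.319 -0.241  0.178] w 14.3
turns(+ = cw): [np.float64(-31.49), np.float64(148.51)]
```

Call:
arm_command:
  moves:
    - [0,0,0,0,0]
    - [0,0,0,0,0]

```text
time: 5.3
tool_pos: [549.5, -402.3, 319.6]
tcp_rot: [2.112, 1.57, -0.464]
contact_force: [1.8, -2.4, 2.2]
grip_width: 13.9
```

```bash
python3 s.py
```

```text
t 5.3 tcp [ 549.5 -402.3  319.6] shift cm [ 0.06 -0.01 -0.  ] toolx [ 7.e-04 -3.e-04 -1.e+00] y az -57.61 j6 15.0 q [-0.74  0.7   1.16  0.    1.29  0.26] F [ 1.82 -2.36  2.24] M [-0.308 -0.266  0.213] w 13.9
turns(+ = cw): [np.float64(-31.41), np.float64(148.59)]
```

Call:
arm_command:
  moves:
    - [0,0,0,2,0]
    - [0,0,0,2,0]

```text
time: 5.5
tool_pos: [549.5, -402.4, 319.6]
tcp_rot: [2.272, 1.57, -0.339]
contact_force: [1.9, -1.6, 0.5]
grip_width: 14.3
```

```bash
python3 s.py
```

```text
t 5.5 tcp [ 549.5 -402.4  319.6] shift cm [ 0.06 -0.02 -0.01] toolx [ 7.e-04 -2.e-04 -1.e+00] y az -59.6 j6 16.9 q [-0.74  0.7   1.16  0.    1.29  0.3 ] F [ 1.88 -1.63  0.46] M [-0.289 -0.28   0.038] w 14.3
turns(+ = cw): [np.float64(-33.4), np.float64(146.6)]
```

Call:
arm_command:
  moves:
    - [0,0,0,2,0]
    - [0,0,0,2,0]

```text
time: 5.7
tool_pos: [549.5, -402.4, 319.6]
tcp_rot: [2.419, 1.57, -0.227]
contact_force: [1.8, -2.0, 0.6]
grip_width: 13.9
```

```bash
python3 s.py
```

```text
t 5.7 tcp [ 549.5 -402.4  319.6] shift cm [ 0.06 -0.02 -0.01] toolx [ 7.e-04 -2.e-04 -1.e+00] y az -61.58 j6 18.9 q [-0.74  0.7   1.16  0.    1.29  0.33] F [ 1.82 -1.98  0.56] M [-0.278 -0.329 -0.204] w 13.9
turns(+ = cw): [np.float64(-35.38), np.float64(144.62)]
```

Call:
arm_command:
  moves:
    - [0,0,0,2,0]
    - [0,0,0,2,0]

```text
time: 5.9
tool_pos: [549.5, -402.4, 319.6]
tcp_rot: [2.593, 1.57, -0.087]
contact_force: [1.3, -1.7, 2.1]
grip_width: 13.6
```

```bash
python3 s.py
```

```text
t 5.9 tcp [ 549.5 -402.4  319.6] shift cm [ 0.06 -0.02 -0.01] toolx [ 8.e-04 -1.e-04 -1.e+00] y az -63.54 j6 20.9 q [-0.74  0.7   1.16  0.    1.29  0.36] F [ 1.27 -1.73  2.09] M [-0.334 -0.288 -0.199] w 13.6
turns(+ = cw): [np.float64(-37.34), np.float64(142.66)]
```

Call:
arm_command:
  moves:
    - [0,0,0,2,0]
    - [0,0,0,2,0]

```text
time: 6.1
tool_pos: [549.5, -402.4, 319.6]
tcp_rot: [2.605, 1.57, -0.109]
contact_force: [2.6, -1.0, 2.6]
grip_width: 13.7
```

```bash
python3 s.py
```

```text
t 6.1 tcp [ 549.5 -402.4  319.6] shift cm [ 0.06 -0.02 -0.01] toolx [ 8.e-04 -1.e-04 -1.e+00] y az -65.47 j6 22.8 q [-0.74  0.7   1.16  0.    1.29  0.4 ] F [ 2.59 -0.99  2.6 ] M [-0.285 -0.286 -0.156] w 13.7
turns(+ = cw): [np.float64(-39.27), np.float64(140.73)]
```

Call:
arm_command:
  moves:
    - [0,0,0,2,0]
    - [0,0,0,2,0]

```text
time: 6.3
tool_pos: [549.5, -402.4, 319.6]
tcp_rot: [2.716, 1.57, -0.031]
contact_force: [2.2, -1.6, 2.0]
grip_width: 13.9
```

```bash
python3 s.py
```

```text
t 6.3 tcp [ 549.5 -402.4  319.6] shift cm [ 0.06 -0.02 -0.01] toolx [ 8.e-04 -0.e+00 -1.e+00] y az -67.4 j6 24.7 q [-0.74  0.7   1.16  0.    1.29  0.43] F [ 2.23 -1.61  1.98] M [-0.291 -0.245 -0.087] w 13.9
turns(+ = cw): [np.float64(-41.2), np.float64(138.8)]
```

Call:
arm_command:
  moves:
    - [0,0,0,2,0]
    - [0,0,0,2,0]

```text
time: 6.5
tool_pos: [549.5, -402.4, 319.6]
tcp_rot: [2.786, 1.57, 0.005]
contact_force: [2.2, -3.0, 1.2]
grip_width: 13.6
```

```bash
python3 s.py
```

```text
t 6.5 tcp [ 549.5 -402.4  319.6] shift cm [ 0.06 -0.02 -0.01] toolx [ 8.e-04  0.e+00 -1.e+00] y az -69.32 j6 26.6 q [-0.74  0.7   1.16  0.    1.29  0.47] F [ 2.18 -2.99  1.22] M [-0.327 -0.255 -0.103] w 13.6
turns(+ = cw): [np.float64(-43.12), np.float64(136.88)]
```

Call:
arm_command:
  moves:
    - [0,0,0,2,0]
    - [0,0,0,2,0]

```text
time: 6.7
tool_pos: [549.5, -402.4, 319.6]
tcp_rot: [2.759, 1.57, -0.056]
contact_force: [1.1, -2.2, 1.4]
grip_width: 13.7
```

```bash
python3 s.py
```

```text
t 6.7 tcp [ 549.5 -402.4  319.6] shift cm [ 0.06 -0.02 -0.01] toolx [ 9.e-04 -1.e-04 -1.e+00] y az -71.24 j6 28.6 q [-0.74  0.7   1.16  0.    1.29  0.5 ] F [ 1.08 -2.21  1.43] M [-0.313 -0.257 -0.096] w 13.7
turns(+ = cw): [np.float64(-45.04), np.float64(134.96)]
```

Call:
arm_command:
  moves:
    - [0,0,0,4,0]
    - [0,0,0,8,0]
    - [0,0,0,12,0]
    - [0,0,0,16,0]
    - [0,0,0,20,0]
    - [0,0,0,24,0]
    - [0,0,0,28,0]
    - [0,0,0,32,0]
    - [0,0,0,34,0]
    - [0,0,0,34,0]

```text
time: 7.7
tool_pos: [549.5, -402.5, 319.5]
tcp_rot: [-2.953, 1.57, -0.076]
contact_force: [1.8, -1.7, 2.4]
grip_width: 14.1
```

```bash
python3 s.py
```

```text
t 7.7 tcp [ 549.5 -402.5  319.5] shift cm [ 0.05 -0.03  0.  ] toolx [ 9.e-04 -1.e-04 -1.e+00] y az -105.15 j6 62.5 q [-0.74  0.7   1.16  0.    1.29  1.09] F [ 1.82 -1.73  2.39] M [-0.304 -0.213 -0.095] w 14.1
turns(+ = cw): [np.float64(-78.95), np.float64(101.05)]
```

Call:
arm_command:
  moves:
    - [0,0,0,3,0]
    - [0,0,0,6,0]
    - [0,0,0,6,0]

```text
time: 8.0
tool_pos: [549.5, -402.5, 319.6]
tcp_rot: [-2.876, 1.57, -0.102]
contact_force: [1.1, -2.1, 1.0]
grip_width: 13.7
```

```bash
python3 s.py
```

```text
t 8.0 tcp [ 549.5 -402.5  319.6] shift cm [ 0.06 -0.02  0.01] toolx [ 9.e-04 -1.e-04 -1.e+00] y az -111.06 j6 68.4 q [-0.74  0.7   1.16  0.    1.29  1.19] F [ 1.07 -2.11  1.02] M [-0.269 -0.292  0.13 ] w 13.7
turns(+ = cw): [np.float64(-84.86), np.float64(95.14)]
```

Call:
arm_command:
  moves:
    - [0,0,0,2,0]
    - [0,0,0,2,0]

```text
time: 8.2
tool_pos: [549.5, -402.5, 319.6]
tcp_rot: [-2.827, 1.57, -0.086]
contact_force: [2.2, -2.0, 1.7]
grip_width: 13.8
```

```bash
python3 s.py
```

```text
t 8.2 tcp [ 549.5 -402.5  319.6] shift cm [ 0.06 -0.03  0.01] toolx [ 1.e-03 -1.e-04 -1.e+00] y az -112.95 j6 70.3 q [-0.74  0.7   1.16  0.    1.29  1.23] F [ 2.21 -1.98  1.75] M [-0.26  -0.2   -0.158] w 13.8
turns(+ = cw): [np.float64(-86.75), np.float64(93.25)]
```

Call:
arm_command:
  moves:
    - [0,0,0,2,0]
    - [0,0,0,2,0]

```text
time: 8.4
tool_pos: [549.5, -402.5, 319.6]
tcp_rot: [-2.732, 1.57, -0.024]
contact_force: [2.5, -1.4, 1.6]
grip_width: 13.9
```

```bash
python3 s.py
```

```text
t 8.4 tcp [ 549.5 -402.5  319.6] shift cm [ 0.06 -0.03  0.01] toolx [ 0.001 -0.    -1.   ] y az -114.85 j6 72.2 q [-0.74  0.7   1.16  0.    1.29  1.26] F [ 2.53 -1.36  1.58] M [-0.255 -0.318 -0.161] w 13.9
turns(+ = cw): [np.float64(-88.65), np.float64(91.35)]
```

Call:
arm_command:
  moves:
    - [0,0,0,2,0]
    - [0,0,0,2,0]

```text
time: 8.6
tool_pos: [549.4, -402.5, 319.6]
tcp_rot: [-2.687, 1.57, -0.012]
contact_force: [2.2, -1.4, 1.0]
grip_width: 14.0
```

```bash
python3 s.py
```

```text
t 8.6 tcp [ 549.4 -402.5  319.6] shift cm [ 0.06 -0.03  0.01] toolx [ 0.001 -0.    -1.   ] y az -116.74 j6 74.1 q [-0.74  0.7   1.16  0.    1.29  1.29] F [ 2.18 -1.44  1.02] M [-0.259 -0.269 -0.025] w 14.0
turns(+ = cw): [np.float64(-90.54), np.float64(89.46)]
```

Call:
arm_command:
  moves:
    - [0,0,0,2,0]
    - [0,0,0,2,0]

```text
time: 8.8
tool_pos: [549.4, -402.5, 319.6]
tcp_rot: [-2.722, 1.57, -0.08]
contact_force: [1.8, -2.1, 1.8]
grip_width: 13.9
```

```bash
python3 s.py
```

```text
t 8.8 tcp [ 549.4 -402.5  319.6] shift cm [ 0.06 -0.03  0.01] toolx [ 1.e-03 -1.e-04 -1.e+00] y az -118.64 j6 76.0 q [-0.74  0.7   1.16  0.    1.29  1.33] F [ 1.78 -2.13  1.78] M [-0.298 -0.233  0.055] w 13.9
turns(+ = cw): [np.float64(-92.44), np.float64(87.56)]
```

Call:
arm_command:
  moves:
    - [0,0,0,1.5,0]
    - [0,0,0,1.5,0]

```text
time: 9.0
tool_pos: [549.4, -402.5, 319.5]
tcp_rot: [-2.559, 1.57, 0.056]
contact_force: [1.8, -2.8, 1.2]
grip_width: 13.7
```

```bash
python3 s.py
```

```text
t 9.0 tcp [ 549.4 -402.5  319.5] shift cm [ 0.05 -0.03  0.01] toolx [ 1.e-03  1.e-04 -1.e+00] y az -120.15 j6 77.5 q [-0.74  0.7   1.16  0.    1.29  1.35] F [ 1.85 -2.8   1.2 ] M [-0.262 -0.254 -0.093] w 13.7
turns(+ = cw): [np.float64(-93.95), np.float64(86.05)]
```

Call:
arm_command:
  moves:
    - [0,0,0,1.5,0]
    - [0,0,0,1.5,0]

```text
time: 9.2
tool_pos: [549.4, -402.5, 319.6]
tcp_rot: [-2.553, 1.57, 0.035]
contact_force: [1.9, -2.5, 2.0]
grip_width: 13.6
```

```bash
python3 s.py
```

```text
t 9.2 tcp [ 549.4 -402.5  319.6] shift cm [ 0.06 -0.03  0.01] toolx [ 0.0011  0.     -1.    ] y az -121.71 j6 79.0 q [-0.74  0.7   1.16  0.    1.29  1.38] F [ 1.92 -2.51  1.96] M [-0.24  -0.254 -0.189] w 13.6
turns(+ = cw): [np.float64(-95.51), np.float64(84.49)]
```

Call:
arm_command:
  moves:
    - [0,0,0,1.5,0]
    - [0,0,0,1.5,0]

```text
time: 9.4
tool_pos: [549.4, -402.5, 319.5]
tcp_rot: [-2.395, 1.57, 0.166]
contact_force: [1.2, -1.5, 1.8]
grip_width: 14.0
```

```bash
python3 s.py
```

```text
t 9.4 tcp [ 549.4 -402.5  319.5] shift cm [ 0.05 -0.03  0.01] toolx [ 1.e-03  2.e-04 -1.e+00] y az -123.28 j6 80.6 q [-0.74  0.7   1.16  0.    1.29  1.41] F [ 1.18 -1.54  1.85] M [-0.27  -0.203 -0.158] w 14.0
turns(+ = cw): [np.float64(-97.08), np.float64(82.92)]
```

Call:
arm_command:
  moves:
    - [0,0,0,1.5,0]
    - [0,0,0,1.5,0]

```text
time: 9.6
tool_pos: [549.4, -402.5, 319.6]
tcp_rot: [-2.415, 1.57, 0.119]
contact_force: [1.1, -2.8, 1.0]
grip_width: 13.9
```

```bash
python3 s.py
```

```text
t 9.6 tcp [ 549.4 -402.5  319.6] shift cm [ 0.06 -0.03  0.01] toolx [ 1.1e-03  1.0e-04 -1.0e+00] y az -124.85 j6 82.2 q [-0.74  0.7   1.16  0.    1.29  1.43] F [ 1.05 -2.8   1.02] M [-0.241 -0.299 -0.142] w 13.9
turns(+ = cw): [np.float64(-98.65), np.float64(81.35)]
```

Call:
arm_command:
  moves:
    - [0,0,0,4,0]
    - [0,0,0,8,0]
    - [0,0,0,8,0]

```text
time: 9.9
tool_pos: [549.4, -402.5, 319.6]
tcp_rot: [-2.284, 1.57, 0.109]
contact_force: [1.3, -1.7, 1.3]
grip_width: 13.9
```

```bash
python3 s.py
```

```text
t 9.9 tcp [ 549.4 -402.5  319.6] shift cm [ 0.06 -0.03  0.02] toolx [ 1.1e-03  1.0e-04 -1.0e+00] y az -132.89 j6 90.2 q [-0.74  0.7   1.16  0.    1.29  1.57] F [ 1.3  -1.7   1.33] M [-0.324 -0.311 -0.042] w 13.9
turns(+ = cw): [np.float64(-106.69), np.float64(73.31)]
```

Call:
arm_command:
  moves:
    - [0,0,0,-2,0]
    - [0,0,0,-2,0]

```text
time: 10.1
tool_pos: [549.4, -402.5, 319.6]
tcp_rot: [-2.395, 1.57, 0.036]
contact_force: [2.0, -1.5, 1.2]
grip_width: 13.8
```

```bash
python3 s.py
```

```text
t 10.1 tcp [ 549.4 -402.5  319.6] shift cm [ 0.06 -0.03  0.02] toolx [ 0.0011  0.     -1.    ] y az -130.76 j6 88.1 q [-0.74  0.7   1.16  0.    1.29  1.54] F [ 1.97 -1.52  1.23] M [-0.263 -0.276  0.077] w 13.8
turns(+ = cw): [np.float64(-104.56), np.float64(75.44)]
```

Call:
arm_command:
  moves:
    - [0,0,0,4,0]
    - [0,0,0,4,0]

```text
time: 10.3
tool_pos: [549.4, -402.6, 319.6]
tcp_rot: [-2.305, 1.57, 0.055]
contact_force: [1.6, -2.0, 1.7]
grip_width: 14.0
```

```bash
python3 s.py
```

```text
t 10.3 tcp [ 549.4 -402.6  319.6] shift cm [ 0.06 -0.03  0.02] toolx [ 1.1e-03  1.0e-04 -1.0e+00] y az -134.79 j6 92.1 q [-0.74  0.7   1.16  0.    1.29  1.61] F [ 1.57 -1.95  1.66] M [-0.215 -0.295 -0.084] w 14.0
turns(+ = cw): [np.float64(-108.59), np.float64(71.41)]
```

Call:
arm_command:
  moves:
    - [0,0,0,4,0]
    - [0,0,0,6,0]

```text
time: 10.5
tool_pos: [549.4, -402.5, 319.6]
tcp_rot: [-2.214, 1.57, 0.041]
contact_force: [1.5, -2.3, 1.6]
grip_width: 13.8
```

```bash
python3 s.py
```

```text
t 10.5 tcp [ 549.4 -402.5  319.6] shift cm [ 0.06 -0.03  0.02] toolx [ 0.0011  0.     -1.    ] y az -140.79 j6 98.1 q [-0.74  0.7   1.16  0.    1.29  1.71] F [ 1.51 -2.3   1.55] M [-0.226 -0.281  0.191] w 13.8
turns(+ = cw): [np.float64(-114.59), np.float64(65.41)]
```

Call:
arm_command:
  moves:
    - [0,0,0,2,0]

```text
time: 10.6
tool_pos: [549.4, -402.5, 319.6]
tcp_rot: [-2.259, 1.57, -0.038]
contact_force: [1.7, -2.6, 1.4]
grip_width: 13.9
```

```bash
python3 s.py
```

```text
t 10.6 tcp [ 549.4 -402.5  319.6] shift cm [ 0.06 -0.02  0.02] toolx [ 0.001 -0.    -1.   ] y az -142.74 j6 100.1 q [-0.74  0.7   1.16  0.    1.29  1.75] F [ 1.65 -2.58  1.37] M [-0.276 -0.309  0.094] w 13.9
turns(+ = cw): [np.float64(-116.54), np.float64(63.46)]
```

Call:
arm_command:
  moves:
    - [0,0,0,2,0]

```text
time: 10.7
tool_pos: [549.4, -402.5, 319.5]
tcp_rot: [-2.25, 1.57, -0.063]
contact_force: [1.8, -2.4, 1.3]
grip_width: 14.0
```

```bash
python3 s.py
```

```text
t 10.7 tcp [ 549.4 -402.5  319.5] shift cm [ 0.05 -0.02  0.02] toolx [ 1.e-03 -1.e-04 -1.e+00] y az -144.69 j6 102.0 q [-0.74  0.7   1.16  0.    1.29  1.78] F [ 1.84 -2.43  1.31] M [-0.214 -0.288  0.135] w 14.0
turns(+ = cw): [np.float64(-118.49), np.float64(61.51)]
```

Call:
arm_command:
  moves:
    - [0,0,0,2,0]

```text
time: 10.8
tool_pos: [549.4, -402.5, 319.6]
tcp_rot: [-2.295, 1.57, -0.141]
contact_force: [1.3, -1.9, 2.1]
grip_width: 13.7
```

```bash
python3 s.py
```

```text
t 10.8 tcp [ 549.4 -402.5  319.6] shift cm [ 0.06 -0.02  0.02] toolx [ 9.e-04 -1.e-04 -1.e+00] y az -146.63 j6 103.9 q [-0.74  0.7   1.16  0.    1.29  1.81] F [ 1.29 -1.9   2.11] M [-0.274 -0.289  0.106] w 13.7
turns(+ = cw): [np.float64(-120.43), np.float64(59.57)]
```

Call:
arm_command:
  moves:
    - [0,0,0,2,0]

```text
time: 10.9
tool_pos: [549.5, -402.5, 319.6]
tcp_rot: [-2.383, 1.57, -0.264]
contact_force: [1.7, -2.5, 1.2]
grip_width: 14.1
```

```bash
python3 s.py
```

```text
t 10.9 tcp [ 549.5 -402.5  319.6] shift cm [ 0.06 -0.02  0.02] toolx [ 9.e-04 -2.e-04 -1.e+00] y az -148.58 j6 105.9 q [-0.74  0.7   1.16  0.    1.29  1.85] F [ 1.74 -2.49  1.21] M [-0.234 -0.288  0.158] w 14.1
turns(+ = cw): [np.float64(-122.38), np.float64(57.62)]
```

Call:
arm_command:
  moves:
    - [0,0,0,2,0]

```text
time: 11.0
tool_pos: [549.4, -402.5, 319.6]
tcp_rot: [-2.427, 1.57, -0.341]
contact_force: [1.6, -1.5, 1.1]
grip_width: 14.1
```

```bash
python3 s.py
```

```text
t 11.0 tcp [ 549.4 -402.5  319.6] shift cm [ 0.06 -0.02  0.02] toolx [ 8.e-04 -3.e-04 -1.e+00] y az -150.52 j6 107.8 q [-0.74  0.7   1.16  0.    1.29  1.88] F [ 1.64 -1.5   1.08] M [-0.243 -0.289  0.174] w 14.1
turns(+ = cw): [np.float64(-124.32), np.float64(55.68)]
```

Call:
arm_command:
  moves:
    - [0,0,0,2,0]

```text
time: 11.1
tool_pos: [549.5, -402.5, 319.6]
tcp_rot: [-2.405, 1.57, -0.354]
contact_force: [1.8, -1.9, 1.9]
grip_width: 13.8
```

```bash
python3 s.py
```

```text
t 11.1 tcp [ 549.5 -402.5  319.6] shift cm [ 0.06 -0.02  0.02] toolx [ 8.e-04 -3.e-04 -1.e+00] y az -152.46 j6 109.8 q [-0.74  0.7   1.16  0.    1.29  1.92] F [ 1.83 -1.86  1.85] M [-0.222 -0.28   0.093] w 13.8
turns(+ = cw): [np.float64(-126.26), np.float64(53.74)]
```

Call:
arm_command:
  moves:
    - [0,0,0,4,0]
    - [0,0,0,8,0]
    - [0,0,0,11,0]

```text
time: 11.4
tool_pos: [549.5, -402.5, 319.6]
tcp_rot: [-2.293, 1.57, -0.434]
contact_force: [2.0, -1.5, 1.0]
grip_width: 14.1
```

```bash
python3 s.py
```

```text
t 11.4 tcp [ 549.5 -402.5  319.6] shift cm [ 0.06 -0.01  0.02] toolx [ 7.e-04 -3.e-04 -1.e+00] y az -163.48 j6 120.8 q [-0.74  0.7   1.16  0.    1.29  2.11] F [ 1.96 -1.46  1.04] M [-0.243 -0.322  0.056] w 14.1
turns(+ = cw): [np.float64(-137.28), np.float64(42.72)]
```

Call:
arm_command:
  moves:
    - [0,0,0,1.5,0]

```text
time: 11.5
tool_pos: [549.5, -402.5, 319.6]
tcp_rot: [-2.364, 1.57, -0.531]
contact_force: [1.7, -1.4, 2.0]
grip_width: 13.9
```

```bash
python3 s.py
```

```text
t 11.5 tcp [ 549.5 -402.5  319.6] shift cm [ 0.06 -0.01  0.03] toolx [ 6.e-04 -4.e-04 -1.e+00] y az -164.96 j6 122.3 q [-0.74  0.7   1.16  0.    1.29  2.13] F [ 1.69 -1.38  1.99] M [-0.192 -0.275  0.106] w 13.9
turns(+ = cw): [np.float64(-138.76), np.float64(41.24)]
```

Call:
arm_command:
  moves:
    - [0,0,0,1.5,0]

```text
time: 11.6
tool_pos: [549.5, -402.5, 319.6]
tcp_rot: [-2.364, 1.57, -0.556]
contact_force: [0.7, -2.6, 1.5]
grip_width: 13.9
```

```bash
python3 s.py
```

```text
t 11.6 tcp [ 549.5 -402.5  319.6] shift cm [ 0.06 -0.01  0.02] toolx [ 7.e-04 -4.e-04 -1.e+00] y az -166.45 j6 123.8 q [-0.74  0.7   1.16  0.    1.29  2.16] F [ 0.67 -2.58  1.47] M [-0.258 -0.293  0.054] w 13.9
turns(+ = cw): [np.float64(-140.25), np.float64(39.75)]
```

Call:
arm_command:
  moves:
    - [0,0,0,1.5,0]

```text
time: 11.7
tool_pos: [549.5, -402.5, 319.6]
tcp_rot: [-2.404, 1.57, -0.624]
contact_force: [2.1, -2.3, 0.5]
grip_width: 13.5
```

```bash
python3 s.py
```

```text
t 11.7 tcp [ 549.5 -402.5  319.6] shift cm [ 0.06 -0.01  0.03] toolx [ 7.e-04 -5.e-04 -1.e+00] y az -167.98 j6 125.3 q [-0.74  0.7   1.16  0.    1.29  2.19] F [ 2.07 -2.27  0.5 ] M [-0.256 -0.32   0.118] w 13.5
turns(+ = cw): [np.float64(-141.78), np.float64(38.22)]
```

Call:
arm_command:
  moves:
    - [0,0,0,1.5,0]

```text
time: 11.8
tool_pos: [549.5, -402.4, 319.6]
tcp_rot: [-2.42, 1.57, -0.666]
contact_force: [1.9, -1.9, 1.0]
grip_width: 13.7
```

```bash
python3 s.py
```

```text
t 11.8 tcp [ 549.5 -402.4  319.6] shift cm [ 0.06 -0.01  0.02] toolx [ 6.e-04 -5.e-04 -1.e+00] y az -169.54 j6 126.9 q [-0.74  0.7   1.16  0.    1.29  2.21] F [ 1.94 -1.88  1.01] M [-0.191 -0.328  0.442] w 13.7
turns(+ = cw): [np.float64(-143.34), np.float64(36.66)]
```

Call:
arm_command:
  moves:
    - [0,0,0,1.5,0]

```text
time: 11.9
tool_pos: [549.5, -402.5, 319.6]
tcp_rot: [-2.505, 1.57, -0.78]
contact_force: [1.3, -2.1, 1.0]
grip_width: 13.7
```

```bash
python3 s.py
```

```text
t 11.9 tcp [ 549.5 -402.5  319.6] shift cm [ 0.06 -0.01  0.02] toolx [ 6.e-04 -6.e-04 -1.e+00] y az -171.14 j6 128.5 q [-0.74  0.7   1.16 -0.    1.29  2.24] F [ 1.32 -2.08  0.99] M [-0.188 -0.327 -0.038] w 13.7
turns(+ = cw): [np.float64(-144.94), np.float64(35.06)]
```

Call:
arm_command:
  moves:
    - [0,0,0,1.5,0]

```text
time: 12.0
tool_pos: [549.5, -402.4, 319.6]
tcp_rot: [-2.455, 1.57, -0.758]
contact_force: [1.3, -2.1, 1.4]
grip_width: 13.6
```

```bash
python3 s.py
```

```text
t 12.0 tcp [ 549.5 -402.4  319.6] shift cm [ 0.06 -0.    0.02] toolx [ 6.e-04 -5.e-04 -1.e+00] y az -172.76 j6 130.1 q [-0.74  0.7   1.16 -0.    1.29  2.27] F [ 1.3  -2.07  1.44] M [-0.216 -0.327  0.08 ] w 13.6
turns(+ = cw): [np.float64(-146.56), np.float64(33.44)]
```

Call:
arm_command:
  moves:
    - [0,0,0,1.5,0]

```text
time: 12.1
tool_pos: [549.5, -402.5, 319.6]
tcp_rot: [-2.401, 1.57, -0.732]
contact_force: [1.8, -1.8, 0.9]
grip_width: 13.7
```

```bash
python3 s.py
```

```text
t 12.1 tcp [ 549.5 -402.5  319.6] shift cm [ 0.06 -0.01  0.03] toolx [ 6.e-04 -5.e-04 -1.e+00] y az -174.39 j6 131.7 q [-0.74  0.7   1.16  0.    1.29  2.3 ] F [ 1.8  -1.81  0.87] M [-0.193 -0.336  0.061] w 13.7
turns(+ = cw): [np.float64(-148.19), np.float64(31.81)]
```

Call:
arm_command:
  moves:
    - [0,0,0,1,0]

```text
time: 12.2
tool_pos: [549.4, -402.5, 319.6]
tcp_rot: [-2.235, 1.57, -0.586]
contact_force: [1.5, -2.1, 2.4]
grip_width: 13.9
```

```bash
python3 s.py
```

```text
t 12.2 tcp [ 549.4 -402.5  319.6] shift cm [ 0.06 -0.01  0.03] toolx [ 6.e-04 -4.e-04 -1.e+00] y az -175.51 j6 132.8 q [-0.74  0.7   1.16  0.    1.29  2.32] F [ 1.49 -2.1   2.4 ] M [-0.176 -0.358 -0.027] w 13.9
turns(+ = cw): [np.float64(-149.31), np.float64(30.69)]
```

Call:
arm_command:
  moves:
    - [0,0,0,1,0]

```text
time: 12.3
tool_pos: [549.4, -402.4, 319.6]
tcp_rot: [-2.208, 1.57, -0.578]
contact_force: [1.6, -2.5, 0.8]
grip_width: 14.2
```

```bash
python3 s.py
```

```text
t 12.3 tcp [ 549.4 -402.4  319.6] shift cm [ 0.06 -0.01  0.02] toolx [ 7.e-04 -4.e-04 -1.e+00] y az -176.61 j6 133.9 q [-0.74  0.7   1.16  0.    1.29  2.34] F [ 1.61 -2.52  0.84] M [-0.236 -0.337  0.124] w 14.2
turns(+ = cw): [np.float64(-150.41), np.float64(29.59)]
```

Call:
arm_command:
  moves:
    - [0,0,0,0,0]
    - [0,0,0,0,0]

```text
time: 12.5
tool_pos: [549.4, -402.5, 319.6]
tcp_rot: [-2.171, 1.57, -0.541]
contact_force: [2.0, -2.5, 2.2]
grip_width: 13.7
```

```bash
python3 s.py;python3 - <<'E'
from plant import bot
import cv2
for n,(a,b,d,e) in (("side",(100,300,200,400)),("top",(80,280,190,390))):
    c=bot.capture(n); cv2.imwrite(f"pics/{n}3.png",cv2.resize(c["frame"][a:b,d:e],None,fx=3,fy=3,interpolation=2))
E
```

```text
t 12.5 tcp [ 549.4 -402.5  319.6] shift cm [ 0.06 -0.01  0.03] toolx [ 7.e-04 -4.e-04 -1.e+00] y az -176.6 j6 133.9 q [-0.74  0.7   1.16  0.    1.29  2.34] F [ 1.96 -2.48  2.19] M [-0.239 -0.382  0.051] w 13.7
turns(+ = cw): [np.float64(-150.4), np.float64(29.6)]
```

View pics/side3.png

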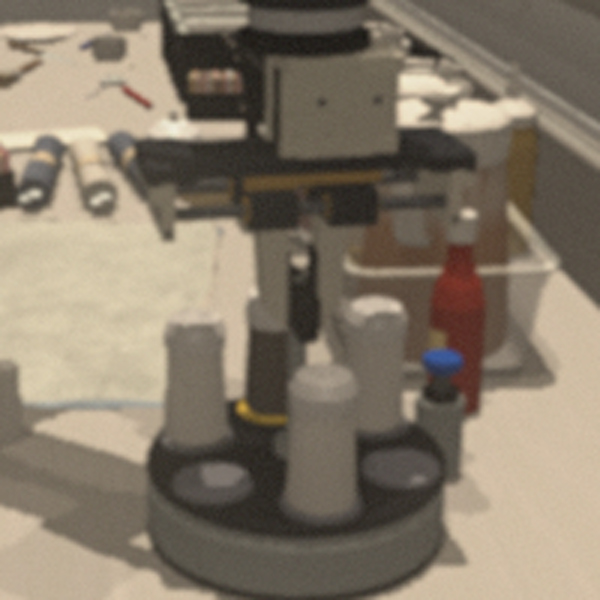

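View pics/top3.png

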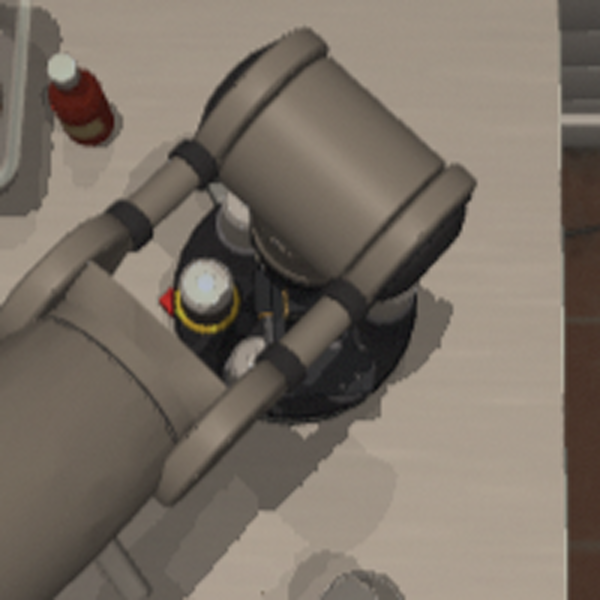

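Call:
arm_command:
  moves:
    - [0,0,0,0,0.2]
    - [0,0,0,0,0.4]
    - [0,0,0,0,0.5]
    - [0,0,0,0,0.5]
    - [0,0,0,0,0.5]
    - [-3,0,0,0,0.5]
    - [-6,0,0,0,0.5]
    - [-8.5,0,0,0,0.5]
    - [-8.5,0,0,0,0.5]

```text
time: 13.5
tool_pos: [549.6, -402.6, 409.2]
tcp_rot: [-2.349, 1.562, -0.718]
contact_force: [-0.1, 0.0, 1.5]
grip_width: 46.0
```

```bash
python3 s.py;python3 - <<'E'
from plant import bot
import cv2
for n,(a,b,d,e) in (("side",(100,300,200,400)),("top",(80,280,190,390))):
    c=bot.capture(n); cv2.imwrite(f"pics/{n}4.png",cv2.resize(c["frame"][a:b,d:e],None,fx=3,fy=3,interpolation=2))
E
```

```text
t 13.5 tcp [ 549.6 -402.6  409.2] shift cm [9.02 0.07 0.09] toolx [ 0.0066 -0.0058 -1.    ] y az -176.59 j6 133.9 q [-0.74  0.64  1.02  0.    1.47  2.34] F [-0.12  0.04  1.51] M [ 0.128 -0.051  0.031] w 46.0
turns(+ = cw): [np.float64(-150.39), np.float64(29.61)]
```

View pics/side4.png

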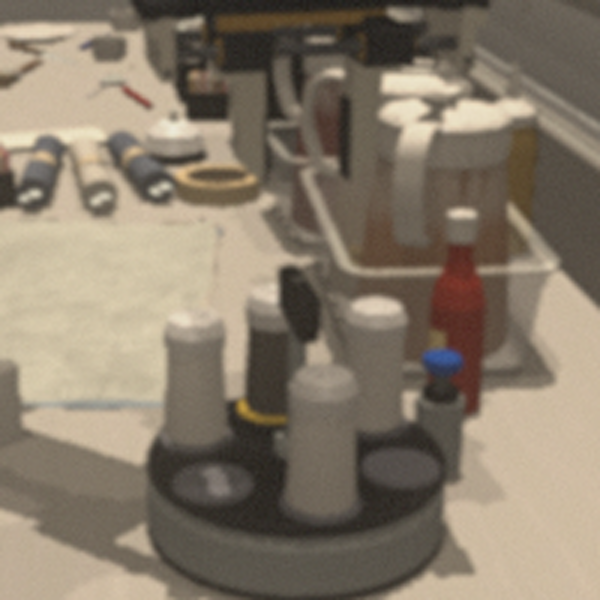

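View pics/top4.png

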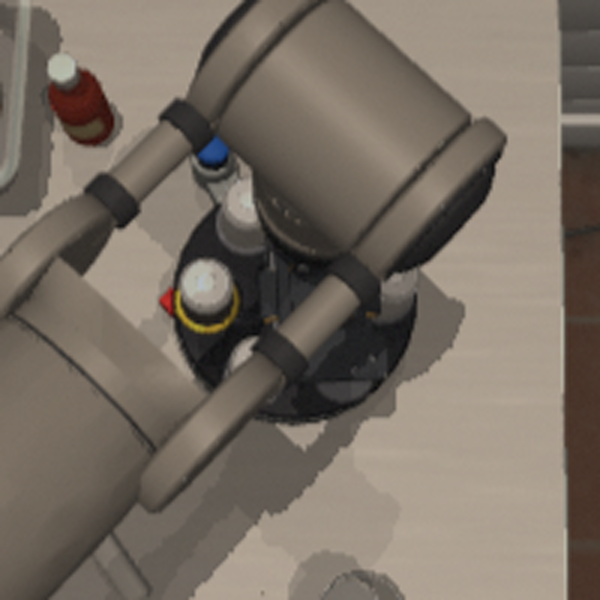

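```bash
python3 - <<'E'
from plant import bot
from h import *
s=bot.capture("side");c=bot.capture("top")
for p in ([659.7,-337.2,88],[658,-338,88]): print(proj(s,p),proj(c,p))
cv2.imwrite("pics/side5.png",cv2.resize(s["frame"][190:260,310:390],None,fx=8,fy=8,interpolation=2))
# shelf edge
for h in (150,200,250,300,350,400,500,600):
    x=atz(c,(300,65),h)[0]
    print(h,round(x),[proj(s,[x,y,h]).round() for y in(-600,-300,0,400)])
M=rel(bot.get_obs(),[659.7,-337.2,120+178],-59.6)
E
```

```text
[346.87706444 217.79616083] [259.95575557 127.84226526]
[346.15295873 217.98431255] [260.30082195 128.5798834 ]
150 784 [array([478., 243.]), array([403., 181.]), array([362., 146.]), array([329., 118.])]
200 765 [array([471., 212.]), array([396., 157.]), array([356., 127.]), array([324., 104.])]
250 745 [array([463., 179.]), array([389., 133.]), array([350., 108.]), array([319.,  89.])]
300 726 [array([455., 144.]), array([382., 108.]), array([343.,  88.]), array([314.,  73.])]
350 706 [array([446., 106.]), array([374.,  81.]), array([337.,  68.]), array([308.,  57.])]
400 687 [array([436.,  66.]), array([366.,  53.]), array([330.,  46.]), array([303.,  41.])]
500 648 [array([415., -25.]), array([348.,  -8.]), array([315.,   1.]), array([291.,   7.])]
600 608 [array([ 391., -131.]), array([329., -75.]), array([300., -48.]), array([279., -29.])]
t 13.7 tcp [ 549.2 -402.3  402.9] shift cm [ 10.48 -11.43   5.83] toolx [-0.0015  0.0016 -1.    ] y az -176.6 j6 133.9 q [-0.74  0.64  1.03  0.    1.47  2.34] F [-0.36  0.16  0.27] M [0.156 0.015 0.005] w 45.7
turns(+ = cw): [np.float64(-117.0), np.float64(63.0)]
```

View pics/side5.png

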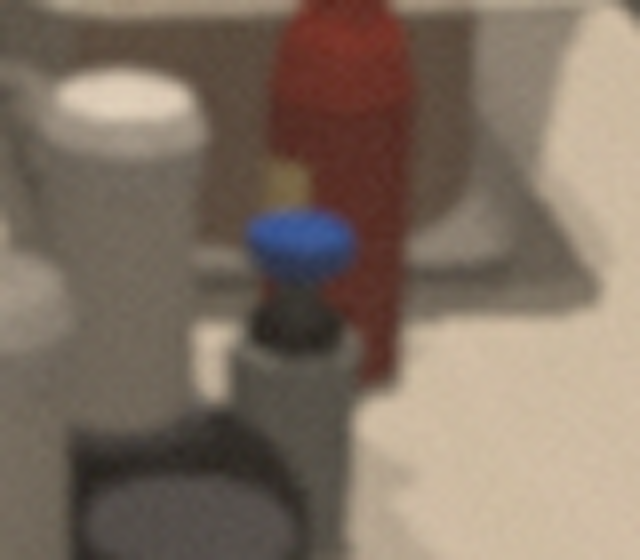

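```bash
python3 - <<'E'
from plant import bot
from h import *
s=bot.capture("side");c=bot.capture("top")
cv2.imwrite("pics/sidef.png",s["frame"]);cv2.imwrite("pics/topf.png",c["frame"])
for z in(403,450,500,550): print(z,proj(s,[549,-402,z]),proj(c,[549,-402,z]))
E
```

```text
403 [301.14076096  55.17513023] [297.18662391 145.30531119]
450 [301.75142218  23.42388543] [299.10800289 138.57556107]
500 [302.43550675 -12.14499664] [301.41495296 130.49532402]
550 [303.15803513 -49.71275901] [304.04955796 121.2674551 ]
```

View pics/sidef.png

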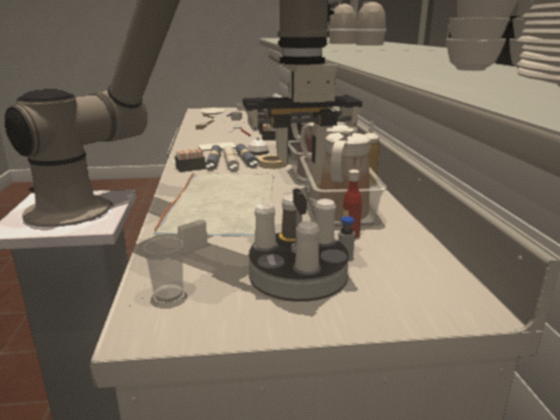

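View pics/topf.png

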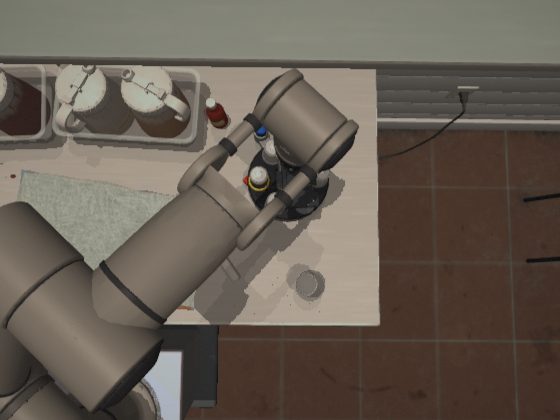

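```bash
python3 - <<'E'
from plant import bot
from h import *
s=bot.capture("side");c=bot.capture("top")
cv2.imwrite("pics/sidez.png",cv2.resize(s["frame"][20:200,330:560],None,fx=3.4,fy=3.3,interpolation=2))
cv2.imwrite("pics/topz.png",cv2.resize(c["frame"][40:180,200:400],None,fx=4,fy=4,interpolation=2))
E
```

```text
(no output)
```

View pics/sidez.png

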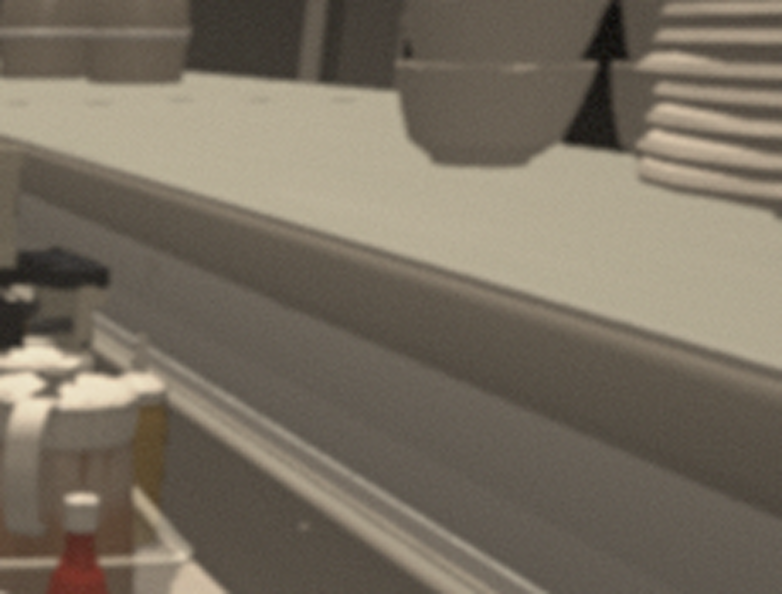

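View pics/topz.png

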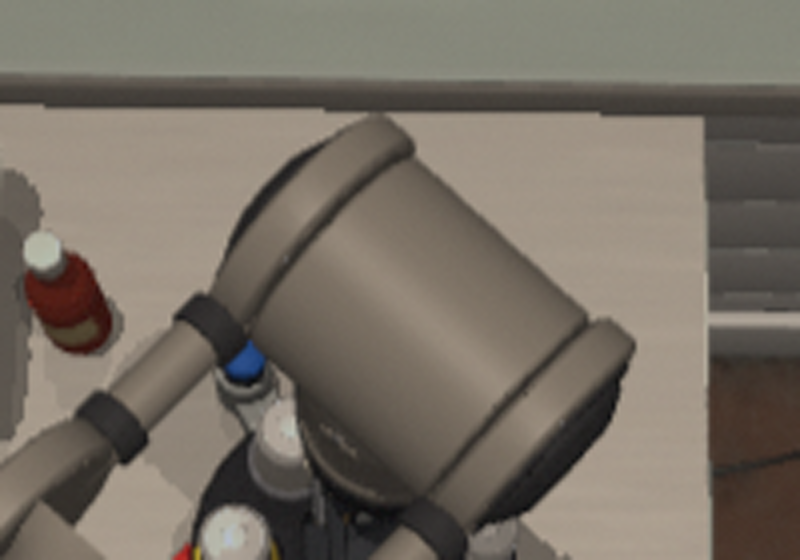

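```bash
python3 - <<'E'
from plant import bot
from h import *
from scipy.optimize import least_squares
s=bot.capture("side");c=bot.capture("top")
def solve(tops,sides):
    # line x=x0+k*y, z=z0
    def f(p):
        x0,k,z=p; r=[]
        for uv in tops: q=atz(c,uv,z); r.append(q[0]-x0-k*q[1])
        for uv in sides: q=atz(s,uv,z); r.append(q[0]-x0-k*q[1])
        return r
    return least_squares(f,[720,0,330])
print(solve([(225,59),(390,61)],[(359.4,68.5),(440,20+245/3.3),(560,131.5)]))if 0 else None
for t,sd in (([(225,59),(390,61)],[(359.4,68.5),(560,131.5)]),([(225,66),(390,69)],[(336,79),(560,176)])):
    r=solve(t,sd); print(r.x,r.fun, 'x at y=-337',r.x[0]-337*r.x[1])
E
```

```text
[7.14013923e+02 7.41804907e-03 3.61733446e+02] [-1.25716453  1.26098377  0.5680269  -0.57184614] x at y=-337 711.514040853505
[ 7.08956759e+02 -8.81209064e-03  3.21682233e+02] [ 2.12164801 -2.11194568 -0.78172783  0.77202549] x at y=-337 711.926433073699
```

```bash
python3 - <<'E'
from plant import bot
from h import *
M=rel(bot.get_obs(),[606,-369,400],-59.6)
E
```

```text
t 14.0 tcp [ 549.4 -402.5  403.9] shift cm [ 0.39 -5.85  3.01] toolx [-1.e-04  4.e-04 -1.e+00] y az -176.6 j6 133.9 q [-0.74  0.64  1.03  0.    1.47  2.34] F [-0.66 -0.4   0.57] M [ 0.153 -0.059 -0.025] w 45.7
turns(+ = cw): [np.float64(-117.0), np.float64(63.0)]
```

Call:
arm_command:
  moves:
    - [0,0,0,-8,0.3]
    - [0,0,0,-16,0.2]
    - [0,0,0,-24,0]
    - [0,0,0,-32,0]
    - [0,-1,0.5,-40,0]
    - [0,-2,1,-48,0]
    - [0,-3,1.5,-56,0]
    - [0,-4,2,-64,0]
    - [0,-5,2.5,-72,0]
    - [0,-5.8,3,-80,0]

```text
time: 15.0
tool_pos: [606.0, -368.8, 403.6]
tcp_rot: [-0.939, 1.57, 2.093]
contact_force: [0.5, -0.5, 0.4]
grip_width: 0.3
```

```bash
python3 - <<'E'
from plant import bot
from h import *
rel(bot.get_obs(),[606,-369,333],-59.6)
E
```

```text
t 15.0 tcp [ 606.  -368.8  403.6] shift cm [ 7.06  0.02 -0.  ] toolx [-3.e-04  6.e-04 -1.e+00] y az -96.26 j6 58.8 q [-0.65  0.71  0.91  0.    1.52  1.03] F [ 0.49 -0.5   0.43] M [ 0.045  0.024 -0.012] w 0.3
turns(+ = cw): [np.float64(-36.66), np.float64(143.34)]
```

Call:
arm_command:
  moves:
    - [0,0,0,-8,0]
    - [0,0,0,-16,0]
    - [0,0,0,-24,0]
    - [0,0,0,-32,0]
    - [1.5,0,0,-36.6,0]
    - [3.5,0,0,-36.6,0]
    - [5,0,0,-36.6,0]
    - [6.3,0,0,-36.6,0]
    - [7,0,0,-36.6,0]
    - [7,0,0,-36.6,0]

```text
time: 16.0
tool_pos: [605.9, -368.7, 332.4]
tcp_rot: [-1.273, 1.568, 2.398]
contact_force: [-0.5, -0.6, 0.2]
grip_width: 0.2
```

```bash
python3 - <<'E'
from plant import bot
from h import *
rel(bot.get_obs(),[656.5,-335.5,330],-59.6)
s=bot.capture("side");c=bot.capture("top")
cv2.imwrite("pics/side6.png",cv2.resize(s["frame"][60:260,200:420],None,fx=3,fy=3,interpolation=2))
cv2.imwrite("pics/top6.png",c["frame"])
E
```

```text
t 16.0 tcp [ 605.9 -368.7  332.4] shift cm [ 0.23 -0.31 -6.04] toolx [-0.0019  0.0018 -1.    ] y az -59.66 j6 22.2 q [-0.65  0.75  1.03  0.    1.37  0.39] F [-0.54 -0.59  0.18] M [ 0.007 -0.025 -0.032] w 0.2
turns(+ = cw): [np.float64(-0.06), np.float64(179.94)]
```

View pics/side6.png

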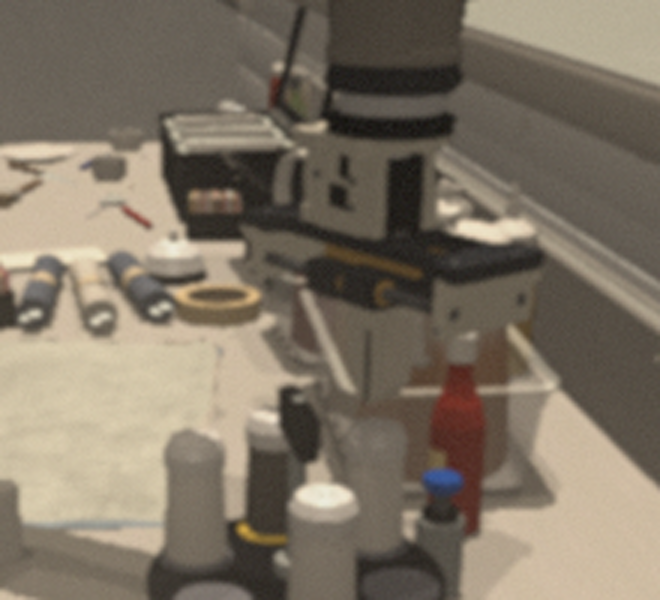

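View pics/top6.png

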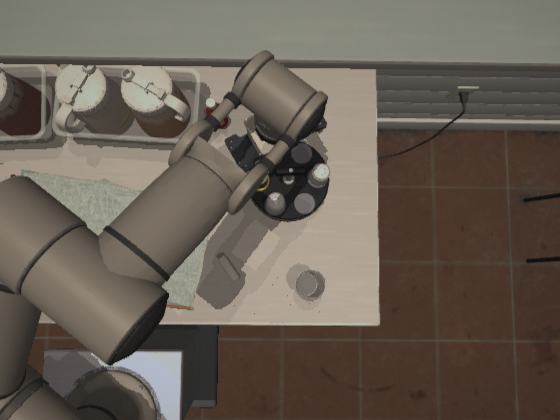

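Call:
arm_command:
  moves:
    - [0.2,0,-1,0,0]
    - [0.2,-0.1,-2,0,0]
    - [0.2,-0.2,-3,0,0]
    - [0.3,-0.3,-4,0,0]
    - [0.6,-0.3,-5,0,0]
    - [1.2,-0.3,-5.5,0,0]
    - [1.8,-0.3,-6,0,0]
    - [2.3,-0.3,-6,0,0]
    - [2.3,-0.3,-6,0,0]

```text
time: 17.0
tool_pos: [656.2, -336.0, 309.6]
tcp_rot: [-1.123, 1.569, 2.548]
contact_force: [-0.1, -0.2, 0.6]
grip_width: 0.7
```

```bash
python3 - <<'E'
from plant import bot
from h import *
rel(bot.get_obs(),[656.5,-335.5,178+90],-59.6)
s=bot.capture("side");c=bot.capture("top")
cv2.imwrite("pics/side7.png",cv2.resize(s["frame"][60:260,200:420],None,fx=3,fy=3,interpolation=2))
cv2.imwrite("pics/top7.png",cv2.resize(c["frame"][40:190,190:390],None,fx=4,fy=4,interpolation=2))
E
```

```text
t 17.0 tcp [ 656.2 -336.   309.6] shift cm [ 4.16 -0.02 -0.06] toolx [-0.0018  0.0012 -1.    ] y az -59.67 j6 26.6 q [-0.58  0.82  0.94  0.    1.38  0.46] F [-0.13 -0.17  0.64] M [ 0.044  0.021 -0.001] w 0.7
turns(+ = cw): [np.float64(-0.07), np.float64(179.93)]
```

View pics/side7.png

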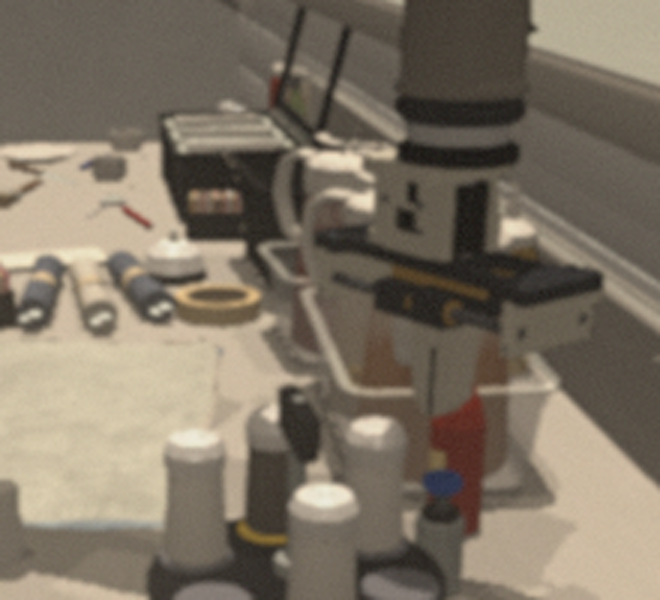

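View pics/top7.png

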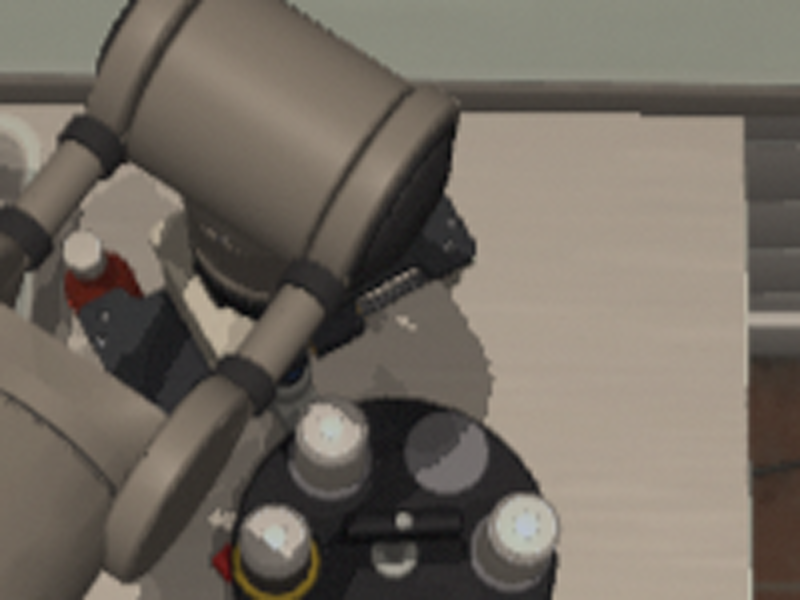

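Call:
arm_command:
  moves:
    - [0.7,0,0,0,0]
    - [1.4,0,0,0,0]
    - [2.1,0,0,0,0]
    - [2.8,0,0,0,0]
    - [3.3,0,0,0,0]
    - [3.7,0,0,0,0]
    - [3.7,0,0,0,0]

```text
time: 17.8
tool_pos: [656.1, -336.3, 273.1]
tcp_rot: [-1.199, 1.569, 2.471]
contact_force: [-0.3, 1.0, -1.4]
grip_width: 0.6
```

```bash
python3 - <<'E'
from plant import bot
from h import *
rel(bot.get_obs(),[656.5,-335.5,178+88],-59.6)
s=bot.capture("side")
cv2.imwrite("pics/side8.png",cv2.resize(s["frame"][60:260,240:440],None,fx=3,fy=3,interpolation=2))
E
```

```text
t 17.8 tcp [ 656.1 -336.3  273.1] shift cm [ 0.71 -0.04 -0.08] toolx [-1.1e-03  9.0e-04 -1.0e+00] y az -59.69 j6 26.6 q [-0.58  0.85  0.99  0.    1.31  0.46] F [-0.35  0.99 -1.42] M [ 0.026  0.02  -0.011] w 0.6
turns(+ = cw): [np.float64(-0.09), np.float64(179.91)]
```

View pics/side8.png

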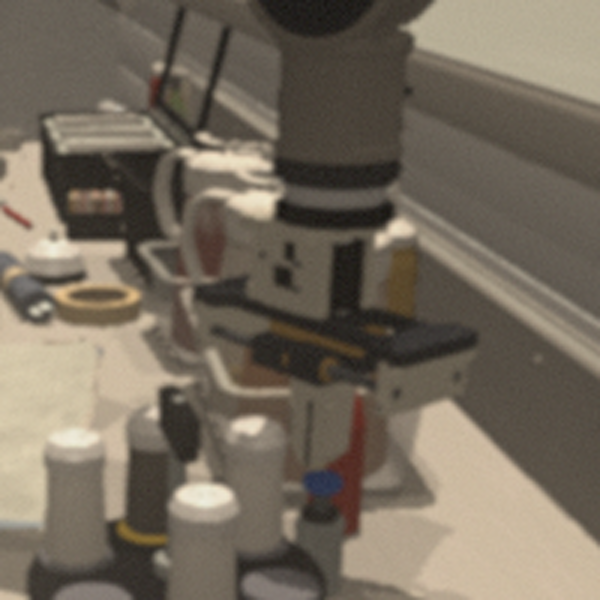

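```bash
python3 - <<'E'
from plant import bot
from h import *
s=bot.capture("side")
for z in(360,370,380,390,400): print(z,proj(s,[625,-384,z]).round(1),proj(s,[656,-336,z]).round(1),proj(s,[687,-288,z]).round(1))
E
```

```text
360 [343.2  80.9] [353.6  77.7] [362.8  74.8]
370 [343.6  74.8] [353.9  71.9] [363.2  69.3]
380 [343.9  68.5] [354.3  66. ] [363.5  63.7]
390 [344.2  62.3] [354.6  60.1] [363.9  58.1]
400 [344.6  55.9] [355.   54.1] [364.3  52.4]
```

Call:
arm_command:
  moves:
    - [0.3,0,0,0,0]
    - [0.6,0,0,0,0]
    - [0.7,0,0,0,0]
    - [0.8,0,0,0,0]
    - [0.9,0,0,0,0]
    - [1.0,0,0,0,0]

```text
time: 18.5
tool_pos: [656.2, -336.3, 264.4]
tcp_rot: [2.436, 1.571, -0.177]
contact_force: [-1.5, 1.1, 2.0]
grip_width: 0.2
```

```bash
python3 - <<'E'
from plant import bot
from h import *
o=bot.get_obs();rel(o,[656.5,-335.5,178+78],-59.6);print(o['tau'].round(1))
E
```

```text
t 18.5 tcp [ 656.2 -336.3  264.4] shift cm [ 0.84 -0.05 -0.07] toolx [ 2.e-04 -0.e+00 -1.e+00] y az -59.69 j6 26.6 q [-0.58  0.85  1.    0.    1.29  0.46] F [-1.51  1.14  2.01] M [ 0.201  0.272 -0.005] w 0.2
turns(+ = cw): [np.float64(-0.09), np.float64(179.91)]
[ -0.2 -64.8 -24.5   0.1  -0.6   0. ]
```

Call:
arm_command:
  moves:
    - [0.1,0,0,0,0]
    - [0.2,0,0,0,0]
    - [0.3,0,0,0,0]

```text
time: 18.8
tool_pos: [656.2, -336.3, 261.5]
tcp_rot: [2.233, 1.571, -0.379]
contact_force: [-0.9, 1.4, 3.3]
grip_width: 0.5
```

```bash
python3 - <<'E'
from plant import bot
from h import *
o=bot.get_obs();rel(o,[656.5,-335.5,178+78],-59.6);print(o['tau'].round(1))
E
```

```text
t 18.8 tcp [ 656.2 -336.3  261.5] shift cm [ 0.55 -0.05 -0.07] toolx [ 2.e-04 -1.e-04 -1.e+00] y az -59.69 j6 26.6 q [-0.58  0.86  1.    0.    1.28  0.46] F [-0.87  1.38  3.26] M [0.204 0.277 0.015] w 0.5
turns(+ = cw): [np.float64(-0.09), np.float64(179.91)]
[ -0.1 -65.  -24.5   0.1  -0.5   0. ]
```

Call:
arm_command:
  moves:
    - [0.1,0,0,0,0]
    - [0.2,0,0,0,0]
    - [0.3,0,0,0,0]

```text
time: 19.1
tool_pos: [656.2, -336.3, 258.4]
tcp_rot: [2.315, 1.57, -0.297]
contact_force: [-1.4, 1.2, 2.2]
grip_width: 0.6
```

```bash
python3 - <<'E'
from plant import bot
from h import *
o=bot.get_obs();rel(o,[656.5,-335.5,178+78],-59.6);print(o['tau'].round(1))
E
```

```text
t 19.1 tcp [ 656.2 -336.3  258.4] shift cm [ 0.24 -0.05 -0.07] toolx [ 3.e-04 -1.e-04 -1.e+00] y az -59.69 j6 26.6 q [-0.58  0.86  1.01  0.    1.28  0.46] F [-1.4   1.21  2.23] M [ 0.165  0.226 -0.01 ] w 0.6
turns(+ = cw): [np.float64(-0.09), np.float64(179.91)]
[ -0.1 -65.  -24.4   0.1  -0.5   0. ]
```

Call:
arm_command:
  moves:
    - [0.1,0,0,0,0]
    - [0.2,0,0,0,0]

```text
time: 19.3
tool_pos: [656.2, -336.3, 256.3]
tcp_rot: [2.384, 1.571, -0.228]
contact_force: [-1.0, 1.0, 3.4]
grip_width: 0.6
```

```bash
python3 - <<'E'
from plant import bot
from h import *
o=bot.get_obs();rel(o,[656.5,-335.5,178+78],-59.6);print(o['tau'].round(1))
E
```

```text
t 19.3 tcp [ 656.2 -336.3  256.3] shift cm [ 0.03 -0.05 -0.07] toolx [ 2.e-04 -1.e-04 -1.e+00] y az -59.69 j6 26.6 q [-0.58  0.86  1.01  0.    1.27  0.46] F [-1.03  0.95  3.43] M [ 0.106  0.184 -0.053] w 0.6
turns(+ = cw): [np.float64(-0.09), np.float64(179.91)]
[ -0.1 -65.  -24.3   0.1  -0.5   0. ]
```

Close to the bottom; continue by 0.5 mm until the hard stop is felt.

Call:
arm_command:
  moves:
    - [0.05,0,0,0,0]

```text
time: 19.4
tool_pos: [656.2, -336.3, 256.1]
tcp_rot: [2.253, 1.57, -0.359]
contact_force: [-2.9, 2.2, 6.4]
grip_width: 0.2
```

Call:
arm_command:
  moves:
    - [0.05,0,0,0,0]

```text
time: 19.5
tool_pos: [656.2, -336.2, 256.1]
tcp_rot: [2.142, 1.57, -0.47]
contact_force: [-2.3, 2.0, 4.9]
grip_width: 0.4
```

Call:
arm_command:
  moves:
    - [0.05,0,0,0,0]

```text
time: 19.6
tool_pos: [656.2, -336.2, 256.1]
tcp_rot: [2.08, 1.57, -0.533]
contact_force: [-3.0, 1.0, 5.2]
grip_width: 0.4
```

Call:
arm_command:
  moves:
    - [0.15,0,0,0,0]
    - [0.15,0,0,0,0]

```text
time: 19.8
tool_pos: [656.1, -336.1, 256.0]
tcp_rot: [2.016, 1.569, -0.596]
contact_force: [-3.2, 2.7, 8.8]
grip_width: 0.5
```

```bash
python3 - <<'E'
from plant import bot
from h import *
o=bot.get_obs();rel(o,[656.5,-335.5,178+78],-59.6);print(o['tau'].round(1))
E
```

```text
t 19.8 tcp [ 656.1 -336.1  256. ] shift cm [-0.   -0.04 -0.06] toolx [ 0.0015 -0.001  -1.    ] y az -59.67 j6 26.6 q [-0.58  0.86  1.01 -0.    1.27  0.46] F [-3.19  2.65  8.79] M [ 0.401  0.586 -0.025] w 0.5
turns(+ = cw): [np.float64(-0.07), np.float64(179.93)]
[ -0.3 -61.1 -23.5   0.1  -1.3   0. ]
```

Call:
arm_command:
  moves:
    - [-0.5,0,0,0,0]
    - [-1.5,0,0,0,0]
    - [-2.5,0,0,0,0]
    - [-3.5,0,0,0,0]
    - [-4.5,0,0,0,0]
    - [-5.5,0,0,0,0]
    - [-6.5,0,0,0,0]
    - [-7.2,0,0,0,0]
    - [-7.2,0,0,0,0]

```text
time: 20.7
tool_pos: [656.2, -336.2, 329.6]
tcp_rot: [2.04, 1.567, -0.572]
contact_force: [0.1, 0.3, -0.8]
grip_width: 0.2
```

```bash
python3 - <<'E'
from plant import bot
from h import *
o=bot.get_obs();rel(o,[606,-369,333],-59.6)
s=bot.capture("side")
cv2.imwrite("pics/side9.png",cv2.resize(s["frame"][160:280,280:400],None,fx=5,fy=5,interpolation=2))
E
```

```text
t 20.7 tcp [ 656.2 -336.2  329.6] shift cm [-0.35  0.3   5.99] toolx [ 0.0035 -0.0023 -1.    ] y az -59.68 j6 26.6 q [-0.58  0.8   0.92  0.    1.41  0.46] F [ 0.07  0.35 -0.83] M [-0.01   0.004  0.006] w 0.2
turns(+ = cw): [np.float64(-0.08), np.float64(179.92)]
```

View pics/side9.png

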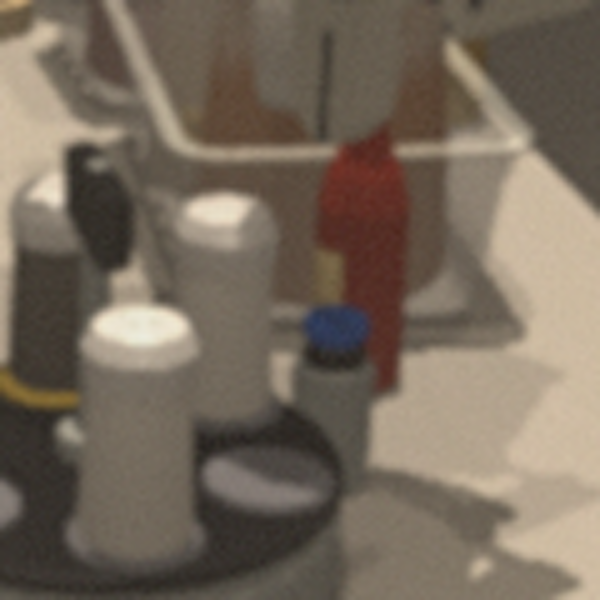

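Call:
arm_command:
  moves:
    - [-0.5,0,1,0,0]
    - [-0.5,0,2.5,0,0]
    - [-0.5,0.1,4,0,0]
    - [-2,0.2,6,0,0]
    - [-5,0.3,8,0,0]
    - [-8,0.3,12,0,0]
    - [-10,0.3,16,0,0]
    - [-10,0.3,20,0,0]
    - [-10,0.3,24,0,0]
    - [-10,0.3,24,0,0]

```text
time: 21.75
tool_pos: [445.1, -462.7, 430.1]
tcp_rot: [1.428, 1.567, -1.19]
contact_force: [0.8, 0.3, -0.1]
grip_width: 0.4
```

```bash
python3 - <<'E'
from plant import bot
from h import *
o=bot.get_obs();rel(o,[606,-369,333],-59.6)
s=bot.capture("side");c=bot.capture("top")
cv2.imwrite("pics/side10.png",s["frame"])
cv2.imwrite("pics/top10.png",cv2.resize(c["frame"][90:310,190:390],None,fx=3,fy=2.7,interpolation=2))
E
```

```text
t 21.75 tcp [ 445.1 -462.7  430.1] shift cm [  9.69  -0.12 -18.63] toolx [ 0.0015 -0.0037 -1.    ] y az -60.03 j6 7.1 q [-0.92  0.55  1.12 -0.    1.47  0.12] F [ 0.81  0.34 -0.08] M [-0.047 -0.029 -0.055] w 0.4
turns(+ = cw): [np.float64(-0.43), np.float64(179.57)]
```

View pics/side10.png

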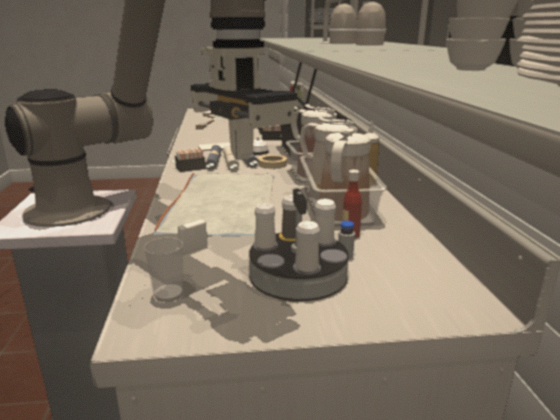

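View pics/top10.png

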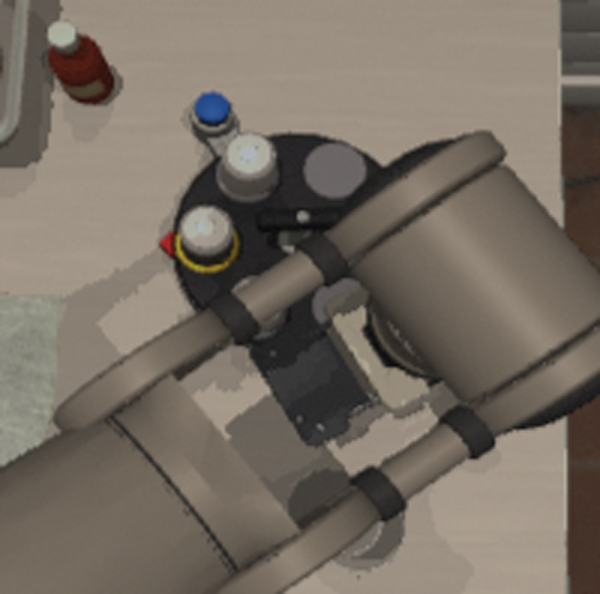

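All of it is as asked: the dark shaker stands at the pointer, the plunger is down, and the tumbler, timer and bottle have not moved. I'm handing it in.

```bash
python3 -c "
from plant import bot
print(bot.close_job())"
```

```text
the job is handed in; nothing more can be done
None
```

I turned the carousel clockwise about 150° by its T-handle, through two clicks to the third, where the dark shaker sits at the red pointer. I let go there, then pressed the blue plunger down with the shut fingertips and backed the arm away. The job was handed in at about 22 s of the 72 s allowed.

- **Finding the click:** I first misread the sign of the moment readings, which put the final click about 3° too far on. A test in the free-turning zone showed the right sign. The three clicks then came at about 30°, 90° and 150°. I let go at 150.4°.
- **Plunger:** it moved past the 2 mm blocking point at about 3 N. It stopped hard after roughly 10 mm, with the fingertips about 78 mm above the table, and I pressed to about 9–10 N there. That it went all the way down shows the carousel really sits in its click.
- **Last pictures:** the cap is down, the dark shaker is at the pointer, and the arm is clear of everything. The tumbler, timer and red bottle look to be where they started; I judged this by eye and did not re-measure them.
- **Closest pass:** I estimated that the wrist passed within about 7–10 mm of the shelf during the press. I saw no sign of contact in the joint torques or the tool position.

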